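# Sieve and weigh strip-down hardware at the pump head

### The arm

A 6-joint arm with a two-finger parallel gripper is mounted at the origin on the work surface. World frame = base frame: x ahead of the robot, y to its left, z up, the work surface at z = 0. Lengths are in mm, angles in rad, forces in N, time in s.
With the tool pointing down it reaches from about 375 to 900 mm from the base axis. Payload 3.1 kg.
Tool frame: the origin (TCP) lies on the centre line of the jaws, within the pads' length; the fingertips stand r.finger_overhang ahead of it and the grasp point (between the pads) lies 3 mm ahead of it (r.finger_overhang is the distance from the TCP to the fingertips, in mm); x points along the fingers, y is the direction in which the jaws open and shut, and the axes are right-handed (so a half turn about x gives the same grasp; the last joint's range is limited). The gripper opens to 87 mm and grips with 3 to 60 N. Pads are 19 mm wide; open, the fingers measure 117 mm over their backs; the gripper's body (75 mm by 190 mm) begins 51 mm behind the grasp point.
Start: joints at [-1.494, 0.527, 1.433, -0, 1.181, -0.178], TCP at [158.162, -604.634, 244.548] pointing down, gripper open.
Joint ranges: [-3.08, 3.08], [-0.75, 2.2], [0.22, 2.44], [-1.43, 4.57], [0, 2.65], [-2.85, 2.85]. Speed limits (rad/s): [2.79, 2.79, 3.14, 3.14, 3.14, 3.14].

### API

Orientations are given as a unit quaternion [w, x, y, z].
In Python, from bench import r gives the robot as it stands.
- The arm moves only by the tool move_arm, never from a script. Its argument "deltas" is a list of rows, each a list of 7 numbers: the finger opening in cm, from 0 to 8.7, then the shift along the world's x, y, z in cm, then the turn, a rotation vector about the world's x, y, z in degrees. In form: [[hand, x, y, z, ax, ay, az], ...]. A call has 1 to 5 rows; each row is the pose to reach, as a shift and turn from the pose commanded when the call began; what a row does not reach only later rows make up. A row lasts 1/10 s, in which the tool goes at most 50 mm and 8.59 degrees, less where a joint would pass 70% of its speed; a pose out of reach is approached as far as the arm can. A call with a gripper value outside its range is refused whole. The fingers move at their own pace and stop on an object; "squeeze" is the grip in N (left out, the last holds). Time passes only in rows, so rows that repeat a pose let the fingers close. It gives the time, the measured TCP pose, the force and the opening at its end, in the units of the state.
- r.observe(): the state, without advancing time (a new reading comes with each control period).
- r.get_image(name): name is "scene" or "top"; returns a dict with "color" (400x640x3 uint8, red, green, blue), "fx", "fy", "cx", "cy" (pixels), "dist_coeffs" ([k1, k2, p1, p2, k3] as OpenCV has them; the pictures are not rectified), "R" (3x3) and "t" (3): a world point X has camera coordinates R X + t. Camera axes: x right, y down, z forward; pixel columns grow to the right and rows downward; lengths in mm; the calibration is good to about 2 mm. A picture is of the moment at which its call begins. There is no depth.
- r.hand_in(): hands the job in, once; it reports no verdict.
Trained networks look in a picture, given as the dict that the camera call returned (one of the last four; its "shot" number tells which), for a name from the list of things; names that differ only in an ending like _2 or _b are one class to them, and where a whole thing is asked for, a point or a joint stands for the part that bears it (a point fixed in the world has none). Each returns a list of dicts, best first, with "confidence" (0 to 1); they miss things now and then, are a little off and sometimes report something else, mostly with a low value. They report only what shows in the picture. A call takes as long as a camera call. They do not tell look-alikes from the thing itself.
- r.spot_in(picture, query): "extent" ([left, top, right, bottom] in pixels, round what is visible of it).
- r.cut_out(picture, query): "mask" (400x640 bool, what is visible of it) and "extent" ([left, top, right, bottom] in pixels, round what is visible of it).
The state is a dict: "clock": time; "joint_positions": joint angles; "qd": joint speeds; "joint_efforts": joint torques, N m; "tool_pos": TCP position; "ee_rot": TCP orientation; "wrist_force": force on the tool from outside, world axes, zero at the start; "moment": the same for the moment, N m; "finger_gap": finger opening in mm.
Only numpy, scipy, OpenCV 4.12 (cv2) and the standard library are available. Lean on these libraries where they do the work, as an engineer would, in place of code of your own. Each camera call takes 0.05 s, during which the arm holds its last target.

### The job

Pull the white tray fully out from under the pump head and put the blue rollers standing on the deck into the sieve with the other one. Then lift the sieve by its bar, hold it over the tray and shake it side to side until every brass washer has fallen through and only the rollers are left in it (shake the washers out, do not pick them out of the sieve; any that drop elsewhere also belong in the tray), and hang the sieve with the rollers by its bar on the two-pronged sprung hook of the scale and let it settle. Last, slide the tray with all the washers fully home under the pump head, and leave the can, rubber ring and wrench where they are.

Things in the scene. Friction and masses are not known exactly. Their poses are not given: they have to be found in the camera images.
- tray_handle (a point): Grip of the washer tray: upright blue block, 50 mm (x) x 14 mm thick (y), top 60 mm above the deck; this point is its middle, 15 mm below the top. 48 mm free between block and tray wall. Pulling it along the tray's -y opens the tray. Axes as tray_floor's.
- tray_floor (a point): Centre of the tray's inner floor, 14 mm above the deck; moves with the tray. White open tray, inside 226 (x) x 182 mm (y), walls 4 mm thick, their top 42 mm above the deck. Its +y points in under the pump head; the handle block is at y = -150 mm.
- tray (a joint): How far the tray is pulled out, m: 0 fully home, 0.18 at the stop, fully out (the head's edge is then 25 mm beyond the tray's far wall). It runs straight along its own y and stays where it is left; about 2 N friction.
- machine: Fixed pump head: steel plate 290 (x) x 200 mm (y) on side cheeks, underside 60, top 80 mm above the deck, over y = -60 to +140 mm of its own frame, with fittings up to 130 mm high beyond y = +60 mm. Origin on the deck below the centre of the tray when home. +y is the way the tray goes in.
- sieve: Steel sieve, about 0.35 kg; origin centre of its underside. Outside 148 (x) x 158 mm (y), walls 4 mm thick and 18 mm tall, floor 4 mm. Floor: solid bars along y at |x| 12-36 and 63-70 mm, open slots at |x| 0-12 and 36-63 mm. Washers lie on the bars and drop once shaken sideways (along x) to a slot; rollers cannot pass.
- sieve_bar (a point): Middle of the sieve's fixed bail bar (orange grip): level bar along the sieve's y, 12 mm wide (x), 14 mm tall, this point 91 mm above the sieve's underside; its end legs are at y = +-79 mm. Axes as the sieve's.
- scale: Fixed stand of the hanging scale; origin on the deck below the hanging point. Base plate 190 x 150 x 12 mm; blue tube 34 mm thick, 162 mm tall, at x = +108 mm, with a dial on its far side. Two prongs, 8 mm thick, run along its x at y = +-40 mm from a crossbar at x = +108 mm (top 204 mm high).
- hook_seat (a point): Hanging point: midway between the two prongs, at their upper side (190 mm above the deck unloaded); moves with the hook. Each prong is flat here for 18 mm along x, rises 12 mm towards the crossbar and ends at x = -24 mm turned up 22 mm above the seat. The sieve's bar is lowered across both prongs, along this y. Axes as the stand's.
- hook (a joint): How far the sprung hook has dipped, m: 0 unloaded, stop at 0.06; 180 N/m (about 19 mm under the empty sieve, 3 mm more for each roller); swings for about a second, then settles.
- roller0_mid (a point): Centre of guide roller 0: large blue plastic cylinder, 40 mm diameter, 38 mm tall, upright axis z, 60 g, in the sieve at the start.
- roller1_mid (a point): Centre of guide roller 1: large blue plastic cylinder, 40 mm diameter, 38 mm tall, upright axis z, 60 g, standing on the deck at the start, or absent in some starts.
- roller2_mid (a point): Centre of guide roller 2: large blue plastic cylinder, 40 mm diameter, 38 mm tall, upright axis z, 60 g, standing on the deck at the start, or absent in some starts.
- roller3_mid (a point): Centre of guide roller 3: large blue plastic cylinder, 40 mm diameter, 38 mm tall, upright axis z, 60 g, standing on the deck at the start, or absent in some starts.
- roller4_mid (a point): Centre of guide roller 4: large blue plastic cylinder, 40 mm diameter, 38 mm tall, upright axis z, 60 g, standing on the deck at the start, or absent in some starts.
- washer1_mid (a point): Centre of thick brass washer 1: disc 17 mm diameter, 8 mm tall, 14 g, slippery (friction about 0.28); in the sieve at the start, or absent in some starts.
- washer2_mid (a point): Centre of thick brass washer 2: disc 17 mm diameter, 8 mm tall, 14 g, slippery (friction about 0.28); in the sieve at the start, or absent in some starts.
- washer3_mid (a point): Centre of thick brass washer 3: disc 17 mm diameter, 8 mm tall, 14 g, slippery (friction about 0.28); in the sieve at the start, or absent in some starts.
- washer4_mid (a point): Centre of thick brass washer 4: disc 17 mm diameter, 8 mm tall, 14 g, slippery (friction about 0.28); in the sieve at the start, or absent in some starts.
- washer5_mid (a point): Centre of thick brass washer 5: disc 17 mm diameter, 8 mm tall, 14 g, slippery (friction about 0.28); in the sieve at the start, or absent in some starts.
- washer6_mid (a point): Centre of thick brass washer 6: disc 17 mm diameter, 8 mm tall, 14 g, slippery (friction about 0.28); in the sieve at the start, or absent in some starts.
- grease_can: Bystander: yellow can, 60 mm diameter, 80 mm tall; origin centre of its underside.
- seal_ring: Bystander: black rubber ring lying flat, 68 mm outside, 10 mm tall; origin centre of its underside.
- wrench: Bystander: steel wrench 160 mm long lying on the deck along its x; origin under its middle.
Things that resemble listed ones, but are neither listed nor needed, are in the scene too. What is shaped like the part that bears roller4_mid but turquoise is not meant.

How it is judged (in metres and radians):
On the way, in this order (a step that is already met when the one before it is completed fails the run):
1. the tray is pulled out and every roller is in the sieve (value of joint tray above 0.165 m and x of roller0_mid in the frame of sieve between -0.075 and 0.075 m and y of roller0_mid in the frame of sieve between -0.08 and 0.08 m and z of roller0_mid in the frame of sieve between 0 and 0.06 m and x of roller1_mid in the frame of sieve between -0.075 and 0.075 m and y of roller1_mid in the frame of sieve between -0.08 and 0.08 m and z of roller1_mid in the frame of sieve between 0 and 0.06 m and x of roller2_mid in the frame of sieve between -0.075 and 0.075 m and y of roller2_mid in the frame of sieve between -0.08 and 0.08 m and z of roller2_mid in the frame of sieve between 0 and 0.06 m and x of roller3_mid in the frame of sieve between -0.075 and 0.075 m and y of roller3_mid in the frame of sieve between -0.08 and 0.08 m and z of roller3_mid in the frame of sieve between 0 and 0.06 m and x of roller4_mid in the frame of sieve between -0.075 and 0.075 m and y of roller4_mid in the frame of sieve between -0.08 and 0.08 m and z of roller4_mid in the frame of sieve between 0 and 0.06 m), for 0.2 s.
2. the sieve, held above the pulled-out tray, has let every washer through and keeps every roller (value of joint tray above 0.15 m and horizontal distance between sieve_bar and tray_floor below 0.08 m and height (world z) of sieve above 0.03 m and contact force between the fingers and sieve above 1 N and x of roller0_mid in the frame of sieve between -0.075 and 0.075 m and y of roller0_mid in the frame of sieve between -0.08 and 0.08 m and z of roller0_mid in the frame of sieve between 0 and 0.06 m and x of roller1_mid in the frame of sieve between -0.075 and 0.075 m and y of roller1_mid in the frame of sieve between -0.08 and 0.08 m and z of roller1_mid in the frame of sieve between 0 and 0.06 m and x of roller2_mid in the frame of sieve between -0.075 and 0.075 m and y of roller2_mid in the frame of sieve between -0.08 and 0.08 m and z of roller2_mid in the frame of sieve between 0 and 0.06 m and x of roller3_mid in the frame of sieve between -0.075 and 0.075 m and y of roller3_mid in the frame of sieve between -0.08 and 0.08 m and z of roller3_mid in the frame of sieve between 0 and 0.06 m and x of roller4_mid in the frame of sieve between -0.075 and 0.075 m and y of roller4_mid in the frame of sieve between -0.08 and 0.08 m and z of roller4_mid in the frame of sieve between 0 and 0.06 m and z of each of washer1_mid, washer2_mid, washer3_mid, washer4_mid, washer5_mid, washer6_mid in the frame of sieve below -0.004 m), for 0.2 s.
3. the sieve with the rollers hangs settled and let go on the sprung hook, and every washer is in the pulled-out tray (value of joint tray above 0.1 m and contact force between sieve and anything else above 2.5 N and horizontal distance between sieve_bar and hook_seat below 0.02 m and angle between sieve's own z axis and vertical below 0.2 rad and value of joint hook above 0.008 m and velocity of joint hook between -0.01 and 0.01 m/s and linear speed of sieve below 0.02 m/s and contact force between the fingers and sieve below 0.1 N and x of roller0_mid in the frame of sieve between -0.075 and 0.075 m and y of roller0_mid in the frame of sieve between -0.08 and 0.08 m and z of roller0_mid in the frame of sieve between 0 and 0.06 m and x of roller1_mid in the frame of sieve between -0.075 and 0.075 m and y of roller1_mid in the frame of sieve between -0.08 and 0.08 m and z of roller1_mid in the frame of sieve between 0 and 0.06 m and x of roller2_mid in the frame of sieve between -0.075 and 0.075 m and y of roller2_mid in the frame of sieve between -0.08 and 0.08 m and z of roller2_mid in the frame of sieve between 0 and 0.06 m and x of roller3_mid in the frame of sieve between -0.075 and 0.075 m and y of roller3_mid in the frame of sieve between -0.08 and 0.08 m and z of roller3_mid in the frame of sieve between 0 and 0.06 m and x of roller4_mid in the frame of sieve between -0.075 and 0.075 m and y of roller4_mid in the frame of sieve between -0.08 and 0.08 m and z of roller4_mid in the frame of sieve between 0 and 0.06 m and x of washer1_mid in the frame of tray_floor between -0.116 and 0.116 m and y of washer1_mid in the frame of tray_floor between -0.094 and 0.094 m and z of washer1_mid in the frame of tray_floor between -0.002 and 0.03 m and x of washer2_mid in the frame of tray_floor between -0.116 and 0.116 m and y of washer2_mid in the frame of tray_floor between -0.094 and 0.094 m and z of washer2_mid in the frame of tray_floor between -0.002 and 0.03 m and x of washer3_mid in the frame of tray_floor between -0.116 and 0.116 m and y of washer3_mid in the frame of tray_floor between -0.094 and 0.094 m and z of washer3_mid in the frame of tray_floor between -0.002 and 0.03 m and x of washer4_mid in the frame of tray_floor between -0.116 and 0.116 m and y of washer4_mid in the frame of tray_floor between -0.094 and 0.094 m and z of washer4_mid in the frame of tray_floor between -0.002 and 0.03 m and x of washer5_mid in the frame of tray_floor between -0.116 and 0.116 m and y of washer5_mid in the frame of tray_floor between -0.094 and 0.094 m and z of washer5_mid in the frame of tray_floor between -0.002 and 0.03 m and x of washer6_mid in the frame of tray_floor between -0.116 and 0.116 m and y of washer6_mid in the frame of tray_floor between -0.094 and 0.094 m and z of washer6_mid in the frame of tray_floor between -0.002 and 0.03 m), for 0.5 s.
At the end, for the whole second after the job is handed in: The tray is home (within 10 mm) with every washer lying inside it; the sieve hangs at rest by its bar on the hook's seat (bar middle within 20 mm of the seat, sieve tilted less than 0.2 rad, hook dipped at least 8 mm and moving slower than 10 mm/s) with every roller inside it, let go (value of joint tray below 0.01 m and contact force between sieve and anything else above 2.5 N and horizontal distance between sieve_bar and hook_seat below 0.02 m and angle between sieve's own z axis and vertical below 0.2 rad and value of joint hook above 0.008 m and velocity of joint hook between -0.01 and 0.01 m/s and linear speed of sieve below 0.02 m/s and contact force between the fingers and sieve below 0.1 N and x of roller0_mid in the frame of sieve between -0.075 and 0.075 m and y of roller0_mid in the frame of sieve between -0.08 and 0.08 m and z of roller0_mid in the frame of sieve between 0 and 0.06 m and x of roller1_mid in the frame of sieve between -0.075 and 0.075 m and y of roller1_mid in the frame of sieve between -0.08 and 0.08 m and z of roller1_mid in the frame of sieve between 0 and 0.06 m and x of roller2_mid in the frame of sieve between -0.075 and 0.075 m and y of roller2_mid in the frame of sieve between -0.08 and 0.08 m and z of roller2_mid in the frame of sieve between 0 and 0.06 m and x of roller3_mid in the frame of sieve between -0.075 and 0.075 m and y of roller3_mid in the frame of sieve between -0.08 and 0.08 m and z of roller3_mid in the frame of sieve between 0 and 0.06 m and x of roller4_mid in the frame of sieve between -0.075 and 0.075 m and y of roller4_mid in the frame of sieve between -0.08 and 0.08 m and z of roller4_mid in the frame of sieve between 0 and 0.06 m and x of washer1_mid in the frame of tray_floor between -0.116 and 0.116 m and y of washer1_mid in the frame of tray_floor between -0.094 and 0.094 m and z of washer1_mid in the frame of tray_floor between -0.002 and 0.03 m and x of washer2_mid in the frame of tray_floor between -0.116 and 0.116 m and y of washer2_mid in the frame of tray_floor between -0.094 and 0.094 m and z of washer2_mid in the frame of tray_floor between -0.002 and 0.03 m and x of washer3_mid in the frame of tray_floor between -0.116 and 0.116 m and y of washer3_mid in the frame of tray_floor between -0.094 and 0.094 m and z of washer3_mid in the frame of tray_floor between -0.002 and 0.03 m and x of washer4_mid in the frame of tray_floor between -0.116 and 0.116 m and y of washer4_mid in the frame of tray_floor between -0.094 and 0.094 m and z of washer4_mid in the frame of tray_floor between -0.002 and 0.03 m and x of washer5_mid in the frame of tray_floor between -0.116 and 0.116 m and y of washer5_mid in the frame of tray_floor between -0.094 and 0.094 m and z of washer5_mid in the frame of tray_floor between -0.002 and 0.03 m and x of washer6_mid in the frame of tray_floor between -0.116 and 0.116 m and y of washer6_mid in the frame of tray_floor between -0.094 and 0.094 m and z of washer6_mid in the frame of tray_floor between -0.002 and 0.03 m); the robot touches nothing.
It fails at once if a bystander (can, ring, wrench) is moved by more than 30 mm (distance of any of grease_can, seal_ring, wrench from where it was at the start of the episode above 0.03 m).
It fails at once if a washer is gripped by the fingers while it is in the sieve ((contact force between the fingers and washer1 above 4 N and x of washer1_mid in the frame of sieve between -0.072 and 0.072 m and y of washer1_mid in the frame of sieve between -0.077 and 0.077 m and z of washer1_mid in the frame of sieve between 0.002 and 0.05 m) or (contact force between the fingers and washer2 above 4 N and x of washer2_mid in the frame of sieve between -0.072 and 0.072 m and y of washer2_mid in the frame of sieve between -0.077 and 0.077 m and z of washer2_mid in the frame of sieve between 0.002 and 0.05 m) or (contact force between the fingers and washer3 above 4 N and x of washer3_mid in the frame of sieve between -0.072 and 0.072 m and y of washer3_mid in the frame of sieve between -0.077 and 0.077 m and z of washer3_mid in the frame of sieve between 0.002 and 0.05 m) or (contact force between the fingers and washer4 above 4 N and x of washer4_mid in the frame of sieve between -0.072 and 0.072 m and y of washer4_mid in the frame of sieve between -0.077 and 0.077 m and z of washer4_mid in the frame of sieve between 0.002 and 0.05 m) or (contact force between the fingers and washer5 above 4 N and x of washer5_mid in the frame of sieve between -0.072 and 0.072 m and y of washer5_mid in the frame of sieve between -0.077 and 0.077 m and z of washer5_mid in the frame of sieve between 0.002 and 0.05 m) or (contact force between the fingers and washer6 above 4 N and x of washer6_mid in the frame of sieve between -0.072 and 0.072 m and y of washer6_mid in the frame of sieve between -0.077 and 0.077 m and z of washer6_mid in the frame of sieve between 0.002 and 0.05 m)).
Of roller1, roller2, roller3, roller4 only 2 to 4 are there at a start; the rules pass over those that are not, and their reading is None.
Of washer1, washer2, washer3, washer4, washer5, washer6 only 3 to 6 are there at a start; the rules pass over those that are not, and their reading is None.
At some moment in a run one of roller1, roller2, roller3, roller4 may be knocked a few centimetres aside while the robot is not near it.
It also fails if it takes over 210 s, if anything falls off the work surface, if the arm or the gripper's body presses on something with over 40 N, if the wrist force passes 120 N, or if a joint passes its speed limit or range.

## Working session

There is one attempt and no reset: what is moved stays moved. The work goes in short steps, Python scripts to look and compute and a tool call to move; the robot and the scene stay as the last step left them, time stands still between calls to the robot, and variables do not carry over. Pictures are saved under pics/ and viewed, and the job is handed in when it is done.

Besides the shell and the picture viewer there is one more tool, called after "Call:" by a JSON object that holds its "fn" and its "kwargs". move_arm: Moves the arm, as the interface text tells. Its arguments: {"type":"object","properties":{"deltas":{"type":"array","items":{"type":"array","items":{"type":"number"}}},"squeeze":{"type":"number"}},"required":["deltas"]}

```bash
mkdir -p pics; ls
python3 - <<'E'
from bench import r
import cv2
print(r.observe(), r.finger_overhang)
for n in("scene","top"):
    p=r.get_image(n); cv2.imwrite(f"pics/{n}0.png",p["color"][:,:,::-1]); print({k:v for k,v in p.items() if k!="color"})
E
```

```text
pics
{'clock': 0.0, 'joint_positions': array([-1.49349102e+00,  5.28432930e-01,  1.43388519e+00, -2.66947560e-05,
        1.18137155e+00, -1.78474571e-01]), 'qd': array([ 7.07082000e-04, -3.02591449e-04, -1.18219283e-05, -6.01248285e-04,
        3.10896292e-05, -7.72283106e-04]), 'joint_efforts': array([ 8.84348683e-04, -4.40039313e+01, -1.76589757e+01,  6.33105473e-02,
        5.79586742e-02, -1.57627924e-04]), 'tool_pos': array([ 158.1093318 , -603.97687629,  243.5974317 ]), 'ee_rot': array([ 0.08944814,  0.70135992,  0.09092995, -0.70130238]), 'wrist_force': array([-0.15453154, -0.45059895,  0.11055198]), 'moment': array([-0.00869247, -0.02502625, -0.0009335 ]), 'finger_gap': 87.06836852040348} 22.0
{'fx': 363.5579381685804, 'fy': 363.5579381685804, 'cx': 324.63183203894977, 'cy': 210.06881706372812, 'dist_coeffs': array([-0.08011149,  0.        ,  0.        ,  0.        ,  0.        ]), 'R': array([[-0.64385214,  0.7650809 , -0.01027845],
       [ 0.62259809,  0.51604285, -0.58827833],
       [-0.4447764 , -0.3851636 , -0.8085932 ]]), 't': array([ 377.48561363, -308.45075348, 1390.40383857]), 'shot': 1}
{'fx': 447.42434671422694, 'fy': 447.42434671422694, 'cx': 315.57187963146254, 'cy': 198.70269119011317, 'dist_coeffs': array([-0.00924367,  0.        ,  0.        ,  0.        ,  0.        ]), 'R': array([[-0.01175923, -0.9999217 , -0.00427976],
       [-0.98755747,  0.01228485, -0.15677794],
       [ 0.15681824,  0.00238292, -0.98762461]]), 't': array([  25.80804147,  629.13034147, 1425.45990403]), 'shot': 2}
```

View pics/scene0.png

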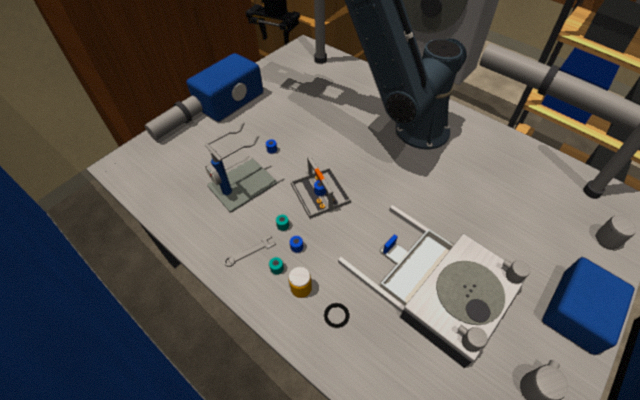

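View pics/top0.png

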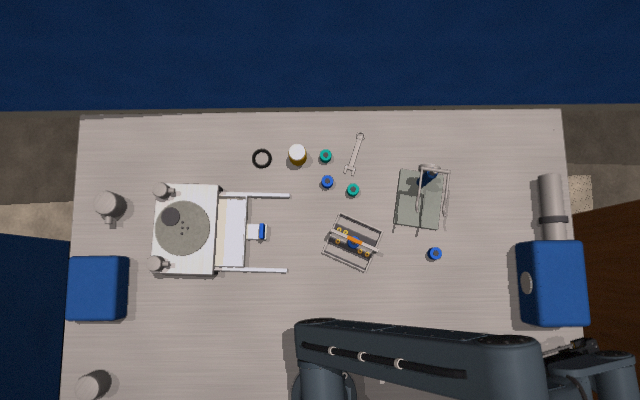

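The scene picture shows the sieve at (320,190), the scale stand at (240,180), the tray handle at (390,243), blue rollers at (296,243) and (271,146), and turquoise look-alikes at (282,222) and (276,265). In the top picture the blue rollers are at (327,182) and (434,254), and the turquoise ones are at (326,156) and (353,190).

```bash
cat > h.py <<'E'
from bench import r
import cv2, numpy as np
def cam(p):
    K=np.array([[p["fx"],0,p["cx"]],[0,p["fy"],p["cy"]],[0,0,1.]]); return K,np.array(p["dist_coeffs"]),np.array(p["R"]),np.array(p["t"])
def back(p,uv,z):
    K,d,R,t=cam(p); uv=np.array(uv,float).reshape(-1,1,2)
    n=cv2.undistortPoints(uv,K,d).reshape(-1,2)
    rays=np.c_[n,np.ones(len(n))]@R; c=-R.T@t
    s=(np.broadcast_to(z,len(n))-c[2])/rays[:,2]
    return c+rays*s[:,None]
def proj(p,X):
    K,d,R,t=cam(p); X=np.array(X,float).reshape(-1,1,3)
    return cv2.projectPoints(X,cv2.Rodrigues(R)[0],t,K,d)[0].reshape(-1,2)
def tri(p1,uv1,p2,uv2):
    a=[]
    for p,uv in((p1,uv1),(p2,uv2)):
        K,d,R,t=cam(p); n=cv2.undistortPoints(np.array(uv,float).reshape(1,1,2),K,d).ravel()
        a.append((np.c_[R,t],n))
    X=cv2.triangulatePoints(a[0][0],a[1][0],a[0][1],a[1][1]).ravel(); return X[:3]/X[3]
def crop(p,box,name,s=4):
    l,t,rr,b=box; im=cv2.resize(p["color"][t:b,l:rr,::-1],None,fx=s,fy=s,interpolation=cv2.INTER_CUBIC); cv2.imwrite(name,im)
def shots(tag=None):
    a,b=r.get_image("scene"),r.get_image("top")
    return a,b
E
python3 - <<'E'
from h import *
s,t=shots()
for q in("roller1_mid","washer1_mid","sieve","sieve_bar","tray_handle","tray_floor","scale","hook_seat","machine","grease_can","seal_ring","wrench"):
    for n,p in(("s",s),("t",t)):
        print(q,n,[(d["confidence"].__round__(2),[round(float(x)) for x in d["extent"]]) for d in r.spot_in(p,q)][:8])
crop(t,(300,130,470,280),"pics/c_t0.png"); crop(s,(190,120,360,300),"pics/c_s0.png",3)
crop(t,(140,170,310,290),"pics/c_m0.png")
E
```

```text
roller1_mid s []
roller1_mid t []
washer1_mid s [(0.47, [206, 124, 260, 163]), (0.31, [289, 269, 312, 299])]
washer1_mid t [(0.25, [324, 175, 335, 188])]
sieve s [(0.66, [290, 155, 354, 222]), (0.38, [382, 227, 453, 306])]
sieve t [(0.74, [322, 210, 383, 272]), (0.23, [214, 192, 265, 269])]
sieve_bar s [(0.83, [292, 158, 350, 217]), (0.62, [340, 207, 529, 366])]
sieve_bar t [(0.88, [324, 211, 384, 272]), (0.55, [215, 196, 269, 265]), (0.21, [345, 130, 371, 176])]
tray_handle s [(0.87, [380, 225, 453, 306])]
tray_handle t [(0.95, [215, 195, 265, 264])]
tray_floor s [(0.86, [379, 226, 453, 307])]
tray_floor t [(0.8, [214, 198, 269, 266])]
scale s [(0.94, [207, 127, 275, 212])]
scale t [(0.74, [394, 165, 444, 232])]
hook_seat s [(0.93, [206, 124, 264, 164]), (0.21, [379, 228, 452, 306])]
hook_seat t [(0.81, [412, 164, 449, 216])]
machine s [(0.89, [338, 209, 530, 366])]
machine t [(0.75, [146, 181, 289, 274]), (0.7, [254, 149, 273, 164])]
grease_can s [(0.59, [288, 266, 313, 298]), (0.38, [379, 232, 451, 309])]
grease_can t [(0.89, [287, 143, 309, 169])]
seal_ring s [(0.85, [323, 303, 349, 331]), (0.48, [207, 123, 257, 162])]
seal_ring t [(0.44, [252, 149, 274, 166]), (0.26, [343, 135, 368, 174])]
wrench s [(0.86, [224, 238, 272, 264])]
wrench t [(0.83, [344, 129, 368, 174])]
```

View pics/c_t0.png

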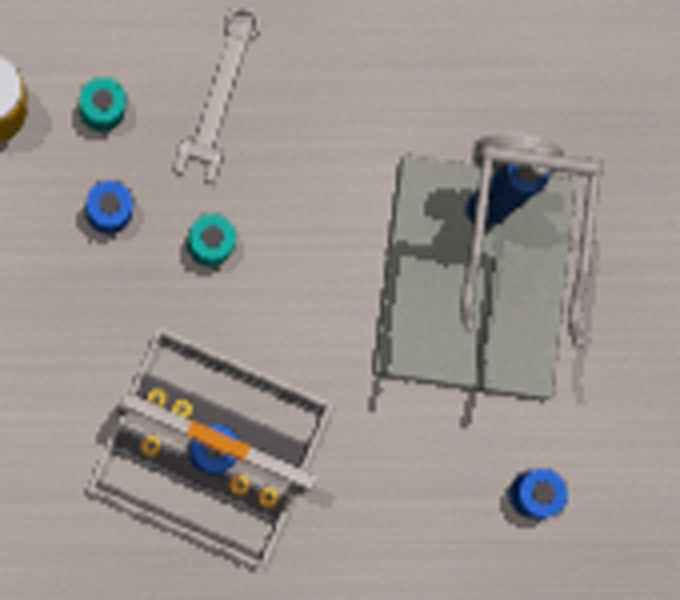

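View pics/c_s0.png

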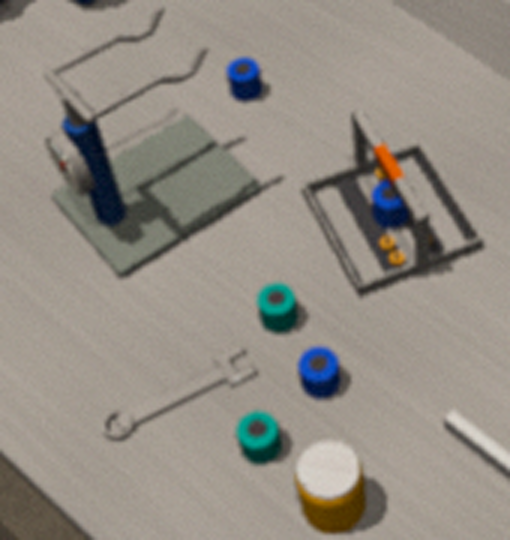

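View pics/c_m0.png

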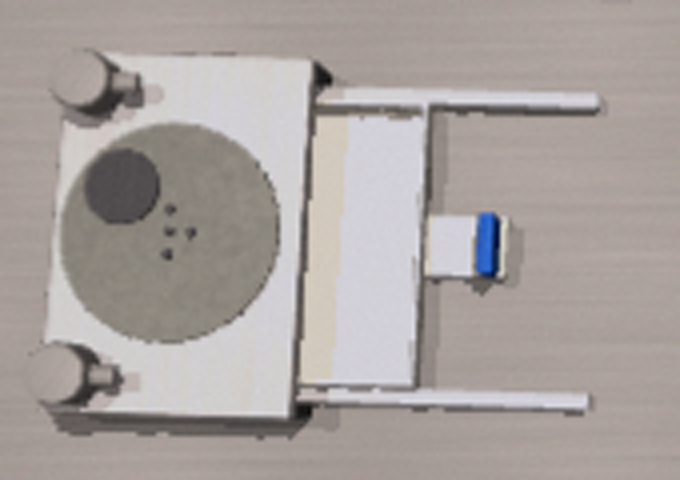

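The crops show two blue rollers on the deck, at top (327,182) and (435,253). The candidates are those two, the turquoise ones at (326,156) and (353,190), and roller0 in the sieve at (353,242). I also see five washers in the sieve. Next I'll measure the poses.

```bash
cat >> h.py <<'E'
def blobs(p,lo,hi,box=None,minA=8):
    hsv=cv2.cvtColor(p["color"],cv2.COLOR_RGB2HSV); m=cv2.inRange(hsv,np.array(lo),np.array(hi))
    if box is not None:
        k=np.zeros_like(m); l,t,rr,b=box; k[t:b,l:rr]=255; m&=k
    n,lab,st,ce=cv2.connectedComponentsWithStats(m)
    return [(st[i][4],st[i][:4].tolist(),ce[i].round(1)) for i in range(1,n) if st[i][4]>=minA]
BLUE=((108,110,60),(125,255,255))
def cylfit(p,box,xy0,h=38,rad=20,z0=0):
    """fit xy of upright cylinder by matching silhouette bbox of blue+hole mask"""
    from scipy.optimize import least_squares
    l,t,w,hh=box; obs=np.array([l-.5,t-.5,l+w-.5,t+hh-.5])
    a=np.linspace(0,2*np.pi,60)
    def f(q):
        P=np.vstack([np.c_[q[0]+rad*np.cos(a),q[1]+rad*np.sin(a),np.full(60,z)] for z in(z0,z0+h)])
        u=proj(p,P); return np.r_[u.min(0),u.max(0)]-obs
    s=least_squares(f,xy0); return s.x.round(1),s.fun.round(1)
E
python3 - <<'E'
from h import *
s,t=shots()
for n,p,box in(("s",s,(250,120,330,300)),("t",t,(310,130,460,280))):
    for b in blobs(p,*BLUE,box):
        x0=back(p,b[2],25)[0][:2]; print(n,b, cylfit(p,b[1],x0))
for n,p,bx in(("s",s,(370,215,420,265)),("t",t,(240,210,280,250))):
    print(n,blobs(p,*BLUE,bx))
crop(t,(315,205,390,275),"pics/c_t1.png",8); crop(s,(285,150,360,222),"pics/c_s1.png",8)
crop(t,(240,205,280,255),"pics/c_h1.png",10)
crop(t,(385,155,460,240),"pics/c_k1.png",7); crop(s,(195,115,285,215),"pics/c_k2.png",6)
E
```

```text
s (np.int32(96), [266, 139, 10, 14], array([270.6, 145.4])) (array([ 446.1, -375.6]), array([-1.1, -0.7,  1.1,  0.6]))
s (np.int32(99), [314, 180, 11, 16], array([317.7, 187.9])) (array([ 484.3, -109.5]), array([-0.7, -0.3,  0.7,  0.3]))
s (np.int32(146), [290, 236, 13, 16], array([295.8, 243.2])) (array([691. , -22.1]), array([-0.7, -1.1,  0.7,  1.1]))
t (np.int32(20), [427, 171, 7, 8], array([429.6, 174.8])) (array([ 712.3, -370.6]), array([-3.8, -2.9,  3.7,  3. ]))
t (np.int32(100), [322, 175, 11, 13], array([326.9, 181.4])) (array([694.2, -20.9]), array([-0.5, -0.4,  0.5,  0.4]))
t (np.int32(11), [353, 236, 7, 4], array([355.8, 237.2])) (array([ 501.9, -114. ]), array([-3. , -4.4,  3. ,  4.5]))
t (np.int32(49), [348, 240, 11, 9], array([352. , 244.8])) (array([ 480.5, -103.6]), array([-1. , -1.9,  1. ,  1.9]))
t (np.int32(109), [427, 247, 15, 13], array([434.2, 253.1])) (array([ 447.7, -370.2]), array([-0. ,  0.2,  0. , -0.2]))
s [(np.int32(101), [384, 235, 13, 18], array([389.6, 242.9]))]
t [(np.int32(82), [259, 223, 6, 16], array([261.4, 230.6]))]
```

View pics/c_t1.png

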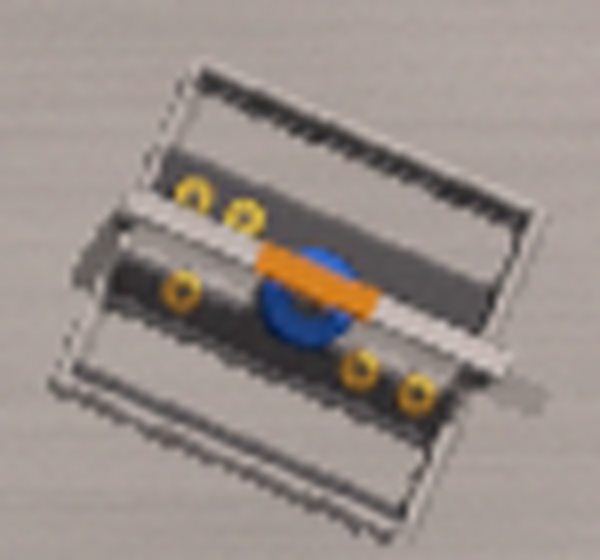

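View pics/c_s1.png

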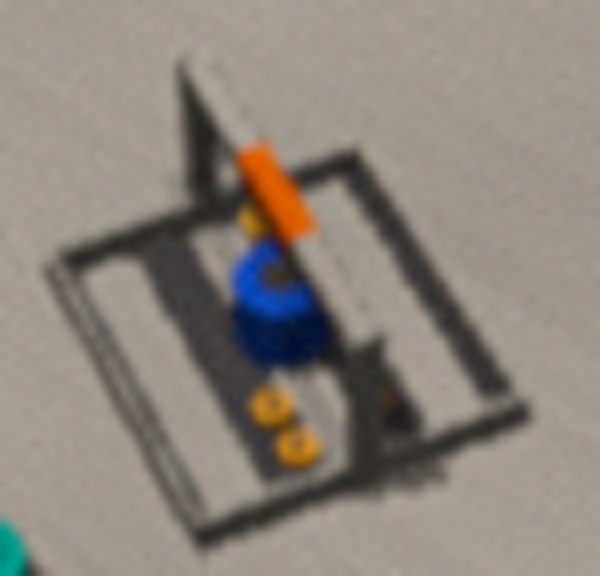

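View pics/c_k1.png

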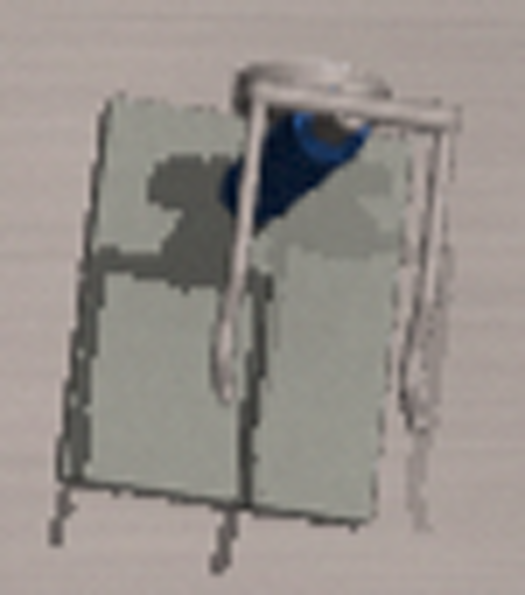

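View pics/c_k2.png

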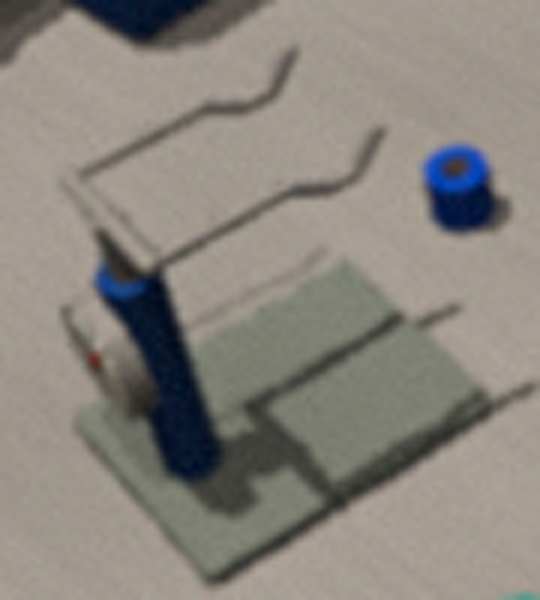

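View pics/c_h1.png

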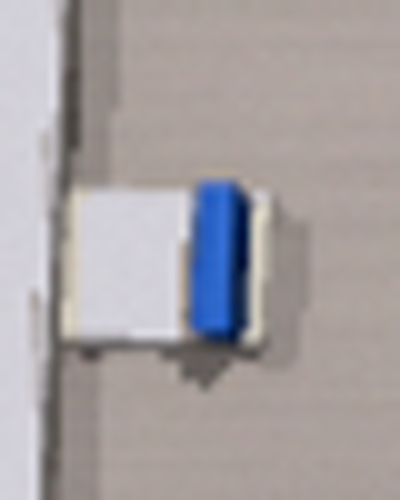

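```bash
cat > fit.py <<'E'
from h import *
from scipy.optimize import least_squares
def fit(obs,q0):
    def f(q):
        c,s=np.cos(q[2]),np.sin(q[2]); out=[]
        for p,X,u in obs:
            X=np.array(X,float); W=np.c_[q[0]+c*X[:,0]-s*X[:,1],q[1]+s*X[:,0]+c*X[:,1],X[:,2]]
            out.append((proj(p,W)-u).ravel())
        return np.concatenate(out)
    s=least_squares(f,q0,loss="soft_l1",x_scale=[100,100,1]); return s.x,f(s.x).reshape(-1,2).round(1)
E
python3 - <<'E'
from fit import *
s,t=shots()
o=lambda a,k,off: np.array(a,float)/k+np.array(off)-.5
# sieve: +y guess toward image-left-up in top (world +y), +x world +x
q=fit([(t,[[74,79,18],[74,-79,18],[-74,-79,18],[-74,79,18],[0,79,98],[0,-79,98]],o([(200,68),(540,212),(400,540),(55,378),(130,203),(505,365)],8,(315,205))),
 (s,[[-74,-79,18],[-74,79,18],[74,-79,18],[0,-79,98],[0,79,98]],o([(352,152),(525,410),(50,262),(183,60),(375,340)],8,(285,150)))],[490,-110,-.4])
print("sieve",q)
for (u,v) in [(195,192),(240,215),(180,290),(358,370),(415,393)]:
    X=back(t,o([(u,v)],8,(315,205)),12)[0]; x,y,th=q[0]; d=X[:2]-[x,y]
    print("washer sieve-frame",(np.array([np.cos(th)*d[0]+np.sin(th)*d[1],-np.sin(th)*d[0]+np.cos(th)*d[1]])).round(0))
q=fit([(t,[[108,40,204],[108,-40,204],[-24,40,212],[-24,-40,212]],o([(255,97),(445,118),(228,395),(418,422)],7,(385,155))),
 (s,[[-24,-40,212],[-24,40,212],[108,-40,204],[108,40,204]],o([(295,48),(382,130),(75,178),(152,262)],6,(195,115)))],[580,-370,.0])
print("scale",q)
q=fit([(t,[[145,-60,80],[-145,-60,80],[25,-157,60],[-25,-157,60],[25,-143,60],[-25,-143,60],[0,-150,0]][:6],np.vstack([o([(318,62),(293,415)],4,(140,170)),o([(238,182),(235,333),(200,182),(195,333)],10,(240,205))]))],[500,250,0.])
print("machine",q)
print("handle tri",tri(s,[389.6,242.9],t,[261.4,230.6]))
E
```

```text
sieve (array([ 4.90164932e+02, -1.00575860e+02, -4.29606542e-01]), array([[-0.6, -1.6],
       [ 0.5, -0.5],
       [ 0.6, -0.4],
       [-0.3,  0.2],
       [ 0. , -0.5],
       [-0.6, -0.3],
       [ 1.3, -1.6],
       [ 1. , -1.3],
       [-0.6, -1.1],
       [ 1.9,  0.4],
       [-0.8, -0.4]]))
washer sieve-frame [22. 56.]
washer sieve-frame [21. 35.]
washer sieve-frame [-18.  46.]
washer sieve-frame [-19. -35.]
washer sieve-frame [-18. -60.]
scale (array([ 5.81527625e+02, -3.18906451e+02, -1.61076424e-01]), array([[-0.1, -0.7],
       [-0.5,  0.2],
       [-0.7, -0.1],
       [-0.6,  0.1],
       [-0.5, -1. ],
       [-0.4, -1.5],
       [-0.6, -0.8],
       [ 0.3, -0.3]]))
machine (array([ 5.33948916e+02,  3.47440076e+02, -4.83569049e-02]), array([[15.6, -0.9],
       [15.9,  1.3],
       [-0.2, -0.1],
       [-0.7,  0.2],
       [-0.7, -0.3],
       [-1. ,  0. ]]))
handle tri [526.98028597 196.2321925   44.55567015]
```

Run:
```python
from fit import *
s,t=shots()
o=lambda a,k,off: np.array(a,float)/k+np.array(off)-.5
pl=o([(318,62),(293,415)],4,(140,170)); ha=o([(238,182),(235,333),(200,182),(195,333)],10,(240,205))
W=back(t,pl,80); H=back(t,ha,60); print(W.round(1),H.round(1),H.mean(0))
v=W[0]-W[1]; th=np.arctan2(v[1],v[0]); h=(H[0]-H[1]); print(th, np.arctan2(h[1],h[0]), np.hypot(*v[:2]))
m=W.mean(0)[:2]+60*np.array([-np.sin(th),np.cos(th)]); print("machine",m)
d=H.mean(0)[:2]-m; print("handle in machine",np.cos(th)*d[0]+np.sin(th)*d[1],-np.sin(th)*d[0]+np.cos(th)*d[1])
# rails
for a in ([(345,92),(597,97)],[(310,388),(588,396)],[(345,103),(597,108)]):
    R=back(t,o(a,4,(140,170)),0 if 0 else 20); dd=R[0]-R[1]; print("rail",R.round(0),np.arctan2(-dd[0],dd[1]))
print(r.observe()["ee_rot"])
```

```text
[[673.6 331.3  80. ]
 [390.8 344.8  80. ]] [[551.  188.9  60. ]
 [502.  189.5  60. ]
 [551.1 201.2  60. ]
 [502.1 202.5  60. ]] [526.53840195 195.52036627  60.        ]
-0.0478635153011164 -0.013385683541851658 283.0517460003553
machine [535.06023906 397.99742481]
handle in machine 1.1754863416237207 -202.65290319835873
rail [[659. 321.  20.]
 [652. 108.  20.]] -0.03262465158375155
rail [[412. 345.  20.]
 [403. 116.  20.]] -0.03978125305919023
rail [[650. 321.  20.]
 [643. 109.  20.]] -0.032562937282762126
[-0.09020134 -0.70131435 -0.09020016  0.70134573]
```

```bash
cat >> h.py <<'E'
from scipy.spatial.transform import Rotation as Ro
def st():
    o=r.observe(); q=o["ee_rot"]; R=Ro.from_quat([q[1],q[2],q[3],q[0]]).as_matrix()
    print("t",round(o["clock"],2),"tcp",o["tool_pos"].round(1),"x",R[:,0].round(3),"jaw deg",np.degrees(np.arctan2(R[1,1],R[0,1])).round(2),"gap",round(o["finger_gap"],1),"F",o["wrist_force"].round(1),"q6",o["joint_positions"].round(2))
E
python3 -c "
from h import *
st()"
```

```text
t 1.7 tcp [ 158.1 -604.6  244.6] x [-0. -0. -1.] jaw deg -75.34 gap 86.8 F [0.5 0.5 0.4] q6 [-1.49  0.53  1.43 -0.    1.18 -0.18]
```

Call:
{"fn": "move_arm", "kwargs": {"deltas": [[6.5,4,3,0,0,0,-8],[6.5,8,6.3,0,0,0,-16],[6.5,12,9.5,0,0,0,-24],[6.5,16,12.6,0,0,0,-32],[6.5,20,15.8,0,0,0,-39.3]]}}

```text
clock: 2.2
tool_pos: [355.0, -449.1, 244.8]
ee_rot: [-0.153, 0.691, -0.153, -0.69]
wrist_force: [-0.0, -1.2, -0.8]
finger_gap: 66.1
```

Call:
{"fn": "move_arm", "kwargs": {"deltas": [[6.5,3.5,3,-2,0,0,0],[6.5,7,6,-4,0,0,0],[6.5,8.9,7.5,-8,0,0,0],[6.5,8.9,7.5,-12,0,0,0],[6.5,8.9,7.5,-12,0,0,0]]}}

```text
clock: 2.7
tool_pos: [440.8, -371.2, 119.7]
ee_rot: [0.153, -0.688, 0.148, 0.694]
wrist_force: [-0.8, 0.4, -0.1]
finger_gap: 65.2
```

```bash
python3 -c "
from h import *
st()
s,t=shots()
for n,p,box in(('s',s,(250,120,330,300)),('t',t,(310,130,460,280))):
    for b in blobs(p,*BLUE,box):
        x0=back(p,b[2],25)[0][:2]; print(n,b, cylfit(p,b[1],x0))
crop(s,(200,80,340,220),'pics/a1.png',5)"
```

```text
t 2.7 tcp [ 440.8 -371.2  119.7] x [-0.008  0.009 -1.   ] jaw deg -114.52 gap 65.2 F [-0.8  0.4 -0.1] q6 [-0.89  0.64  1.65 -0.    0.86  1.11]
s (np.int32(82), [266, 139, 11, 14], array([270.4, 144.3])) (array([ 445. , -374.2]), array([-0.6, -0.6,  0.6,  0.6]))
s (np.int32(98), [314, 180, 11, 16], array([317.7, 187.9])) (array([ 484.3, -109.5]), array([-0.7, -0.3,  0.7,  0.3]))
s (np.int32(150), [290, 236, 13, 16], array([295.9, 243.4])) (array([691. , -22.1]), array([-0.7, -1.1,  0.7,  1.1]))
t (np.int32(29), [427, 171, 10, 8], array([431., 175.])) (array([ 712.2, -375.7]), array([-2.3, -2.9,  2.3,  3. ]))
t (np.int32(100), [322, 175, 11, 13], array([326.9, 181.4])) (array([694.2, -20.9]), array([-0.5, -0.4,  0.5,  0.4]))
t (np.int32(11), [353, 236, 7, 4], array([355.8, 237.2])) (array([ 501.9, -114. ]), array([-3. , -4.4,  3. ,  4.5]))
t (np.int32(51), [347, 240, 12, 9], array([351.9, 244.7])) (array([ 480.6, -101.9]), array([-0.5, -1.9,  0.5,  1.9]))
```

View pics/a1.png

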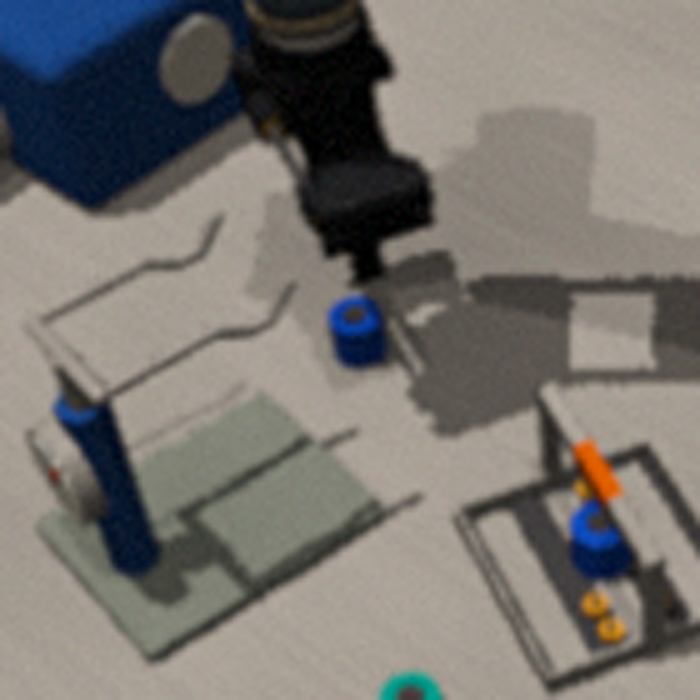

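The gripper is above the blue roller at scene (271,144). The roller hasn't moved, so I'm descending.

Call:
{"fn": "move_arm", "kwargs": {"deltas": [[6.5,0,-0.1,-4,0,0,0],[6.5,0,-0.1,-8.7,0,0,0],[6.5,0,-0.1,-8.7,0,0,0],[6.5,0,-0.1,-8.7,0,0,0],[3,0,-0.1,-8.7,0,0,0]], "squeeze": 20}}

```text
clock: 3.3
tool_pos: [444.2, -378.6, 41.2]
ee_rot: [-0.15, 0.693, -0.153, -0.689]
wrist_force: [-0.5, -1.0, 0.2]
finger_gap: 62.0
```

Call:
{"fn": "move_arm", "kwargs": {"deltas": [[3,0,0,0,0,0,0],[3,0,0,0,0,0,0],[3,0,0,0,0,0,0],[3,0,0,0,0,0,0],[3,0,0,4,0,0,0]]}}

```text
clock: 3.8
tool_pos: [440.4, -373.5, 74.1]
ee_rot: [0.153, -0.688, 0.149, 0.694]
wrist_force: [1.2, 0.7, -0.0]
finger_gap: 39.7
```

```bash
python3 -c "
from h import *
st()
s,t=shots()
crop(s,(200,80,340,220),'pics/a2.png',4)"
```

```text
t 3.8 tcp [ 440.4 -373.5   74.1] x [-0.007  0.008 -1.   ] jaw deg -114.64 gap 39.7 F [ 1.2  0.7 -0. ] q6 [-0.9   0.71  1.67 -0.    0.77  1.1 ]
```

View pics/a2.png

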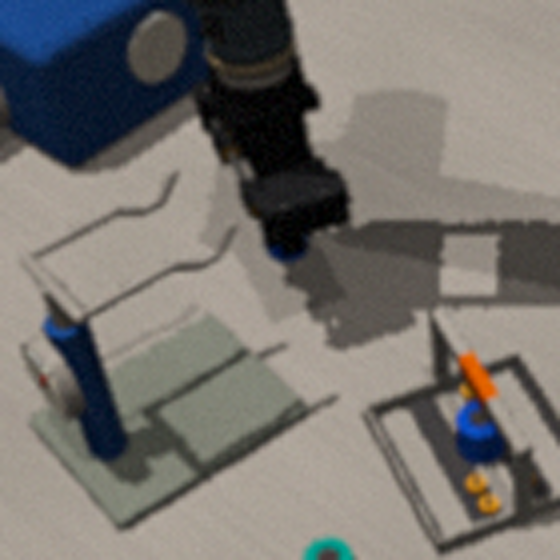

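Gap is 39.7, so the roller is held. Lifting clear.

Call:
{"fn": "move_arm", "kwargs": {"deltas": [[3,0,0,4,0,0,0],[3,0,0,9,0,0,0],[3,0,0,9,0,0,0],[3,0,0,9,0,0,0],[3,0,0,9,0,0,0]]}}

```text
clock: 4.4
tool_pos: [441.9, -375.3, 166.4]
ee_rot: [0.151, -0.69, 0.15, 0.692]
wrist_force: [0.1, -0.6, -0.6]
finger_gap: 39.5
```

```bash
python3 -c "
from h import *
st(); shots(); st(); shots(); st()"
```

```text
t 4.4 tcp [ 441.9 -375.3  166.4] x [-0.002  0.002 -1.   ] jaw deg -114.64 gap 39.5 F [ 0.1 -0.6 -0.6] q6 [-0.9   0.57  1.62 -0.    0.96  1.1 ]
t 4.5 tcp [ 441.8 -375.2  165.8] x [-0.002  0.003 -1.   ] jaw deg -114.64 gap 39.2 F [ 0.6 -0.6 -0.6] q6 [-0.9   0.57  1.62 -0.    0.96  1.1 ]
t 4.6 tcp [ 442.1 -375.5  166. ] x [-0.002  0.002 -1.   ] jaw deg -114.65 gap 39.6 F [ 0.   0.1 -1. ] q6 [-0.9   0.57  1.62 -0.    0.96  1.1 ]
```

Call:
{"fn": "move_arm", "kwargs": {"deltas": [[3,0.1,4,0,0,0,0],[3,0.2,9,0,0,0,0],[3,0.4,14,0,0,0,0],[3,0.5,19,0,0,0,0],[3,0.6,24,0,0,0,0]]}}

```text
clock: 5.1
tool_pos: [448.2, -134.4, 166.9]
ee_rot: [0.151, -0.69, 0.151, 0.691]
wrist_force: [0.5, 0.6, -0.1]
finger_gap: 39.1
```

Call:
{"fn": "move_arm", "kwargs": {"deltas": [[3,0.1,3,0,0,0,0],[3,0.1,5.9,0,0,0,0],[3,0.1,5.9,0,0,0,0],[3,0.1,5.9,0,0,0,0],[3,0.1,5.9,0,0,0,0]]}}

```text
clock: 5.6
tool_pos: [450.2, -78.3, 167.3]
ee_rot: [-0.151, 0.691, -0.151, -0.691]
wrist_force: [0.4, 0.1, -0.5]
finger_gap: 39.2
```

```bash
python3 -c "
from h import *
st(); s,t=shots(); st()
crop(s,(260,120,380,240),'pics/a3.png',5)
for n,p,box in(('s',s,(250,120,330,300)),('t',t,(310,130,460,280))):
    for b in blobs(p,*BLUE,box):
        x0=back(p,b[2],25)[0][:2]; print(n,b, cylfit(p,b[1],x0))
"
```

```text
t 5.6 tcp [450.2 -78.3 167.3] x [ 0.    -0.001 -1.   ] jaw deg -114.68 gap 39.2 F [ 0.4  0.1 -0.5] q6 [-0.42  0.43  1.92 -0.    0.79  1.58]
t 5.7 tcp [450.1 -78.5 167.4] x [ 0. -0. -1.] jaw deg -114.74 gap 39.3 F [-0.5 -0.4 -1.4] q6 [-0.42  0.43  1.92 -0.    0.79  1.58]
s (np.int32(25), [327, 154, 3, 12], array([328.2, 159. ])) (array([ 367.1, -168.7]), array([-4.3, -2. ,  4.3,  1.8]))
s (np.int32(104), [314, 180, 11, 16], array([317.9, 188. ])) (array([ 484.3, -109.5]), array([-0.7, -0.3,  0.7,  0.3]))
s (np.int32(158), [290, 236, 13, 16], array([296. , 243.6])) (array([691. , -22.1]), array([-0.7, -1.1,  0.7,  1.1]))
t (np.int32(29), [427, 171, 10, 8], array([431. , 175.1])) (array([ 712.2, -375.7]), array([-2.3, -2.9,  2.3,  3. ]))
t (np.int32(101), [322, 175, 11, 13], array([326.9, 181.4])) (array([694.2, -20.9]), array([-0.5, -0.4,  0.5,  0.4]))
```

View pics/a3.png

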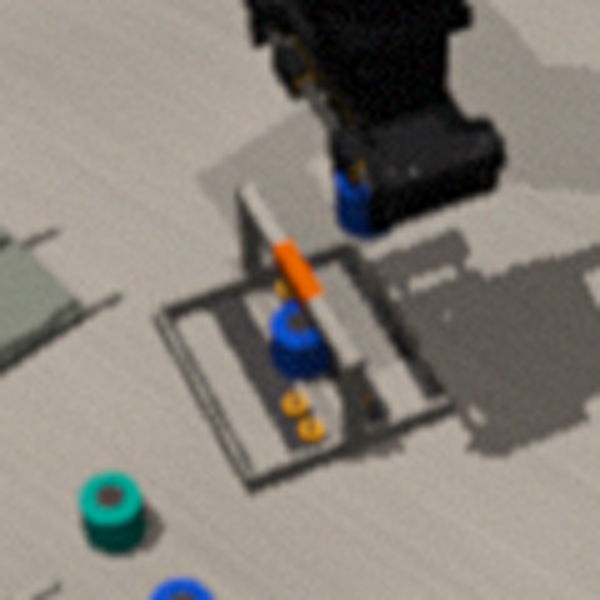

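```bash
python3 -c "
from h import *
s,t=shots()
O=((5,170,120),(17,255,255))
bs=[b for b in blobs(s,*O,(300,150,340,200),4)]; bt=blobs(t,*O,(330,220,380,260),4)
print(bs,bt)
v=t['color']
b=max(bt,key=lambda x:x[0]); a=max(bs,key=lambda x:x[0])
print(tri(s,a[2],t,b[2]), back(t,b[2],97), back(s,a[2],94))
"
```

```text
[(np.int32(55), [315, 168, 9, 12], array([319.1, 173.7]))] []Traceback (most recent call last):
  File "<string>", line 8, in <module>
    b=max(bt,key=lambda x:x[0]); a=max(bs,key=lambda x:x[0])
ValueError: max() iterable argument is empty
```

```bash
python3 -c "
from h import *
s,t=shots()
s['color']=cv2.imread('pics/scene0.png')[:,:,::-1].copy();t['color']=cv2.imread('pics/top0.png')[:,:,::-1].copy()
O=((5,170,120),(17,255,255))
bs=[b for b in blobs(s,*O,(300,150,340,200),4)]; bt=blobs(t,*O,(330,220,380,260),4)
print(bs,bt)
b=max(bt,key=lambda x:x[0]); a=max(bs,key=lambda x:x[0])
print(tri(s,a[2],t,b[2]), back(t,b[2],97), back(s,a[2],94))
"
```

```text
[(np.int32(51), [315, 168, 9, 12], array([319. , 173.6]))] [(np.int32(53), [347, 236, 15, 9], array([353.9, 239.9]))]
[ 489.7927367  -101.56525779   98.00127203] [[ 489.27967352 -100.84229966   97.        ]] [[ 487.63884474 -104.81693492   94.        ]]
```

Call:
{"fn": "move_arm", "kwargs": {"deltas": [[3,-0.1,0.1,-4,0,0,0],[3,-0.2,0.1,-8,0,0,0],[3,-0.2,0.1,-11,0,0,0],[3,-0.2,0.1,-12.1,0,0,0],[3,-0.2,0.1,-12.1,0,0,0]]}}

```text
clock: 6.4
tool_pos: [447.1, -76.2, 45.4]
ee_rot: [0.151, -0.69, 0.151, 0.692]
wrist_force: [-0.3, -0.4, -0.9]
finger_gap: 39.5
```

```bash
python3 -c "
from h import *
st(); s,t=shots(); st()
crop(s,(260,120,380,240),'pics/a4.png',5)
"
```

```text
t 6.4 tcp [447.1 -76.2  45.4] x [-0.003  0.001 -1.   ] jaw deg -114.67 gap 39.5 F [-0.3 -0.4 -0.9] q6 [-0.42  0.68  2.   -0.    0.46  1.59]
t 6.5 tcp [448.3 -76.6  47.2] x [ 0.001 -0.    -1.   ] jaw deg -114.65 gap 39.3 F [ 0.4 -0.1 -0.8] q6 [-0.42  0.68  2.    0.    0.46  1.59]
```

View pics/a4.png

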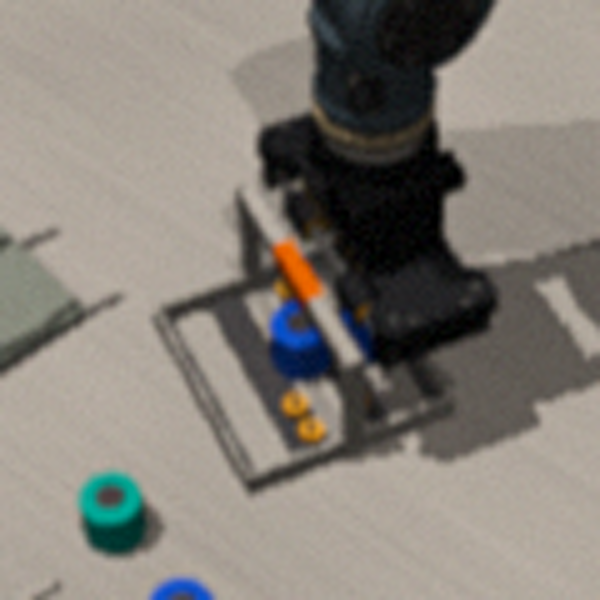

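The roller is inside the sieve wall on the near side of the bar, and the gripper is clear of the bar. Releasing.

Call:
{"fn": "move_arm", "kwargs": {"deltas": [[3,0,0,-0.3,0,0,0],[3,0,0,-0.3,0,0,0],[5.5,0,0,-0.3,0,0,0],[5.5,0,0,-0.3,0,0,0],[5.5,0,0,-0.3,0,0,0]]}}

```text
clock: 7.0
tool_pos: [447.9, -76.3, 43.9]
ee_rot: [-0.151, 0.691, -0.151, -0.691]
wrist_force: [-0.2, -0.1, 0.1]
finger_gap: 52.3
```

Call:
{"fn": "move_arm", "kwargs": {"deltas": [[5.5,0,0,2,0,0,0],[5.5,0,0,6,0,0,0],[6,0,0,11,0,0,0],[6.5,3,0,13,0,0,0],[6.5,8,0,13,0,0,0]]}}

```text
clock: 7.5
tool_pos: [527.4, -76.2, 177.5]
ee_rot: [-0.151, 0.692, -0.152, -0.69]
wrist_force: [0.4, -0.0, 0.5]
finger_gap: 63.7
```

Call:
{"fn": "move_arm", "kwargs": {"deltas": [[6.5,4,1,0,0,0,0],[6.5,8,3,0,0,0,0],[6.5,12,5,0,0,0,0],[6.5,16.3,5.4,0,0,0,0],[6.5,16.3,5.4,0,0,0,0]]}}

```text
clock: 8.0
tool_pos: [696.1, -21.4, 173.5]
ee_rot: [-0.15, 0.693, -0.15, -0.689]
wrist_force: [0.2, -0.7, 0.4]
finger_gap: 65.0
```

```bash
python3 -c "
from h import *
st(); s,t=shots(); st()
for n,p,box in(('s',s,(250,120,340,300)),('t',t,(310,130,400,280))):
    for b in blobs(p,*BLUE,box):
        x0=back(p,b[2],25)[0][:2]; print(n,b, cylfit(p,b[1],x0))
crop(s,(230,140,380,290),'pics/a5.png',5)
"
```

```text
t 8.0 tcp [696.1 -21.4 173.5] x [ 0.007 -0.001 -1.   ] jaw deg -114.52 gap 65.0 F [ 0.2 -0.7  0.4] q6 [-0.19  0.7   1.31  0.    1.13  1.81]
t 8.1 tcp [690.4 -21.8 172.6] x [-0.002  0.    -1.   ] jaw deg -114.59 gap 65.0 F [0.1 0.6 0.9] q6 [-0.19  0.69  1.32 -0.    1.13  1.81]
s (np.int32(126), [328, 177, 12, 16], array([334., 184.])) (array([444.1, -81.1]), array([-0.1, -0.3,  0.1,  0.3]))
s (np.int32(119), [314, 180, 12, 16], array([318.5, 188.7])) (array([ 483.3, -108.2]), array([-0.2, -0.3,  0.2,  0.3]))
s (np.int32(150), [290, 236, 13, 16], array([295.9, 243.2])) (array([691. , -22.1]), array([-0.7, -1.1,  0.7,  1.1]))
t (np.int32(8), [327, 175, 4, 3], array([328.8, 175.9])) (array([711.4, -26.1]), array([-4.1, -5.4,  4. ,  5.5]))
t (np.int32(9), [353, 236, 7, 4], array([356. , 237.1])) (array([ 501.9, -114. ]), array([-3. , -4.4,  3. ,  4.5]))
t (np.int32(50), [347, 240, 12, 9], array([351.9, 244.7])) (array([ 480.6, -101.9]), array([-0.5, -1.9,  0.5,  1.9]))
t (np.int32(76), [340, 248, 12, 13], array([346.6, 252.9])) (array([448., -78.]), array([-0.4,  0.2,  0.4, -0.2]))
```

View pics/a5.png

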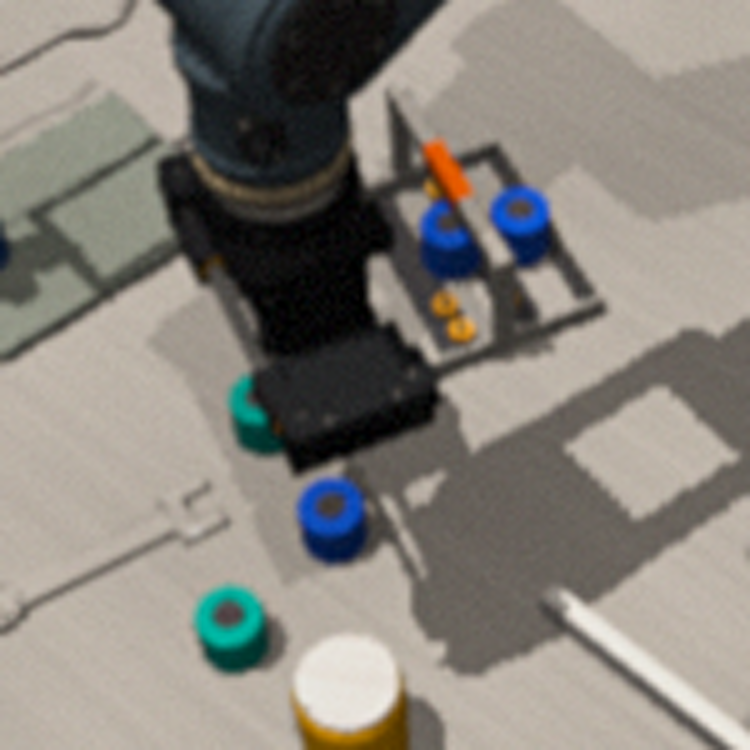

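The first roller stands upright in the sieve at scene (333,183). Now for the second one, at (296,243).

Call:
{"fn": "move_arm", "kwargs": {"deltas": [[6.5,0.1,0,-4,0,0,0],[6.5,0.1,0,-8,0,0,0],[6.5,0.1,0,-12,0,0,0],[6.5,0.1,0,-13.5,0,0,0],[6.5,0.1,0,-13.5,0,0,0]]}}

```text
clock: 8.6
tool_pos: [688.5, -22.2, 36.0]
ee_rot: [0.151, -0.688, 0.151, 0.693]
wrist_force: [-0.4, -0.0, 0.3]
finger_gap: 65.3
```

Call:
{"fn": "move_arm", "kwargs": {"deltas": [[3,0,0,0,0,0,0],[3,0,0,0,0,0,0],[3,0,0,0,0,0,0],[3,0,0,0,0,0,0],[3,0,0,0,0,0,0]]}}

```text
clock: 9.1
tool_pos: [692.6, -22.3, 40.2]
ee_rot: [-0.151, 0.692, -0.151, -0.69]
wrist_force: [-0.3, -0.3, 5.5]
finger_gap: 39.7
```

Call:
{"fn": "move_arm", "kwargs": {"deltas": [[3,0,0,3,0,0,0],[3,0,0,7,0,0,0],[3,0,0,11,0,0,0],[3,0,0,13,0,0,0],[3,0,0,13,0,0,0]]}}

```text
clock: 9.6
tool_pos: [694.2, -22.6, 172.9]
ee_rot: [-0.151, 0.694, -0.151, -0.688]
wrist_force: [0.2, -0.1, -0.2]
finger_gap: 39.4
```

```bash
python3 -c "
from h import *
st(); s,t=shots(); st()
crop(s,(230,140,380,290),'pics/a6.png',4)
"
```

```text
t 9.6 tcp [694.2 -22.6 172.9] x [ 0.009 -0.002 -1.   ] jaw deg -114.63 gap 39.4 F [ 0.2 -0.1 -0.2] q6 [-0.19  0.7   1.31 -0.    1.12  1.81]
t 9.7 tcp [691.1 -22.1 168.2] x [-0.001  0.    -1.   ] jaw deg -114.64 gap 39.7 F [ 0.2 -0.  -1.4] q6 [-0.19  0.7   1.32 -0.    1.12  1.81]
```

View pics/a6.png

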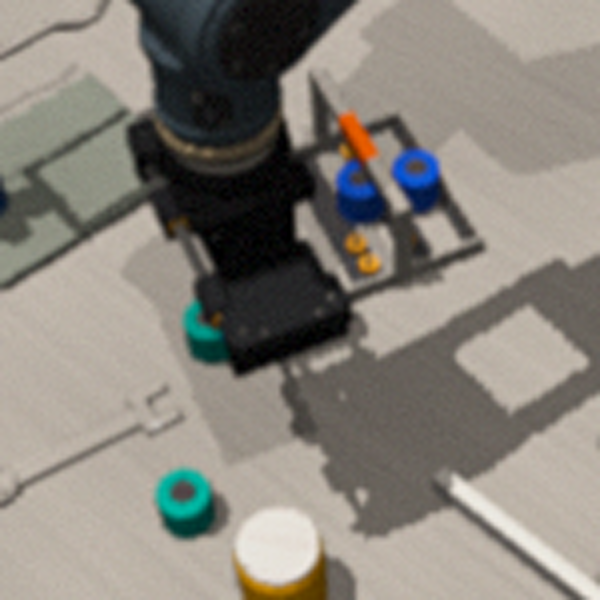

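Call:
{"fn": "move_arm", "kwargs": {"deltas": [[3,-3,-2.4,0,0,0,0],[3,-7,-5.4,0,0,0,0],[3,-11,-8.4,0,0,0,0],[3,-15,-11.4,0,0,0,0],[3,-17.2,-13,0,0,0,0]]}}

```text
clock: 10.2
tool_pos: [514.7, -152.6, 166.0]
ee_rot: [0.152, -0.688, 0.151, 0.693]
wrist_force: [0.9, 0.4, -0.9]
finger_gap: 39.6
```

Call:
{"fn": "move_arm", "kwargs": {"deltas": [[3,0,0,0,0,0,0],[3,0,0,0,0,0,0],[3,0,0,-3,0,0,0],[3,0,0,-6,0,0,0],[3,0,0,-6,0,0,0]]}}

```text
clock: 10.7
tool_pos: [518.1, -150.0, 104.6]
ee_rot: [0.151, -0.688, 0.149, 0.694]
wrist_force: [-0.8, -0.2, -0.5]
finger_gap: 39.2
```

```bash
python3 -c "
from h import *
st(); s,t=shots(); st()
crop(s,(260,110,380,230),'pics/a7.png',5)
"
```

```text
t 10.7 tcp [ 518.1 -150.   104.6] x [-0.008  0.004 -1.   ] jaw deg -114.56 gap 39.2 F [-0.8 -0.2 -0.5] q6 [-0.49  0.62  1.76  0.    0.77  1.51]
t 10.8 tcp [ 520.2 -151.3  107.8] x [-0.001  0.001 -1.   ] jaw deg -114.56 gap 39.9 F [ 0.   0.2 -0.1] q6 [-0.49  0.62  1.76  0.    0.77  1.51]
```

View pics/a7.png

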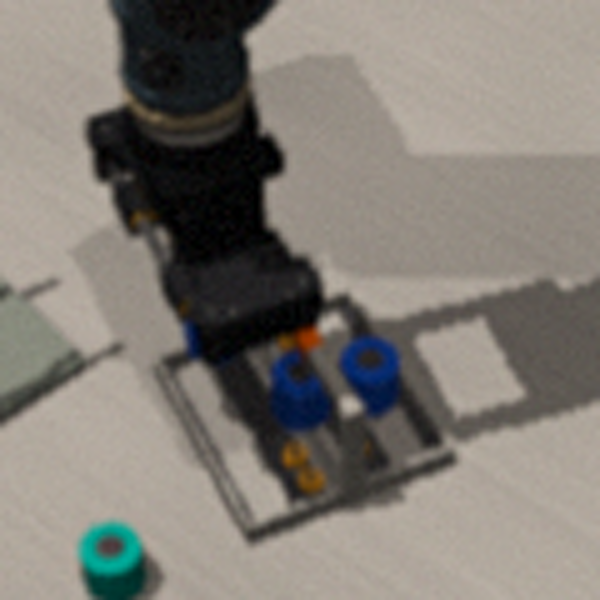

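Call:
{"fn": "move_arm", "kwargs": {"deltas": [[3,0,0,-2.5,0,0,0],[3,0,0,-4.5,0,0,0],[3,0,0,-6,0,0,0],[3,0,0,-6.3,0,0,0],[3,0,0,-6.3,0,0,0]]}}

```text
clock: 11.3
tool_pos: [520.7, -152.3, 46.3]
ee_rot: [-0.151, 0.691, -0.151, -0.69]
wrist_force: [0.8, 0.6, -0.6]
finger_gap: 39.4
```

Call:
{"fn": "move_arm", "kwargs": {"deltas": [[3,0,0,0,0,0,0],[5.5,0,0,0,0,0,0],[5.5,0,0,0,0,0,0],[5.5,0,0,0,0,0,0],[5.5,0,0,3,0,0,0]]}}

```text
clock: 11.8
tool_pos: [517.5, -151.3, 73.3]
ee_rot: [0.152, -0.688, 0.15, 0.693]
wrist_force: [-0.2, 0.4, 0.2]
finger_gap: 54.2
```

Call:
{"fn": "move_arm", "kwargs": {"deltas": [[5.5,0,0,4,0,0,0],[5.5,0,0,8,0,0,0],[5.5,0,0,11,0,0,0],[5.5,0,4,11,0,0,8],[5.5,0,9,11,0,0,16]]}}

```text
clock: 12.3
tool_pos: [521.2, -63.5, 187.4]
ee_rot: [-0.052, 0.707, -0.053, -0.703]
wrist_force: [0.7, 0.2, -1.0]
finger_gap: 55.0
```

```bash
python3 -c "
from h import *
st(); s,t=shots(); st()
crop(s,(260,110,400,250),'pics/a8.png',5)
"
```

```text
t 12.3 tcp [521.2 -63.5 187.4] x [ 0.005 -0.002 -1.   ] jaw deg -98.58 gap 55.0 F [ 0.7  0.2 -1. ] q6 [-0.33  0.47  1.74 -0.    0.92  1.39]
t 12.4 tcp [517.8 -57.1 185.9] x [-0.002  0.003 -1.   ] jaw deg -98.25 gap 55.4 F [-0.7  0.2 -0.7] q6 [-0.33  0.47  1.75  0.    0.92  1.39]
```

View pics/a8.png

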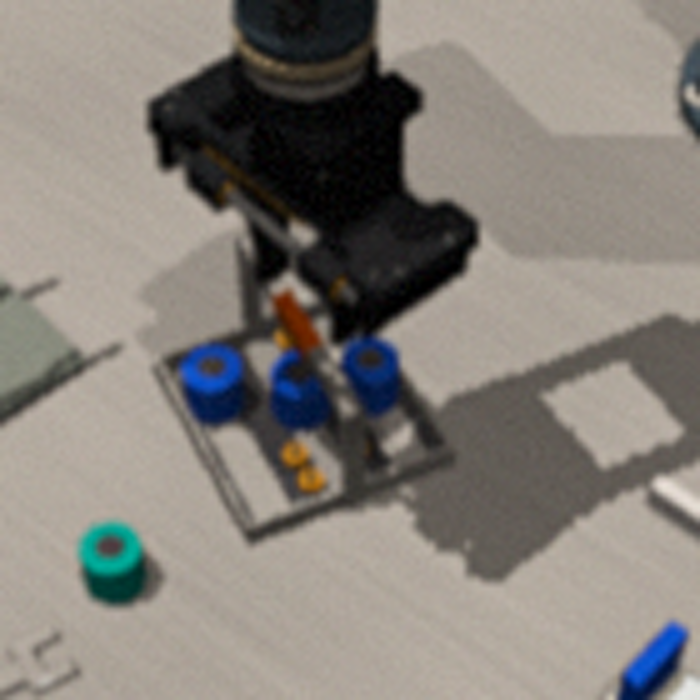

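All three rollers stand in the sieve, at scene (302,187), (320,188) and (334,184). Next is the tray handle.

Call:
{"fn": "move_arm", "kwargs": {"deltas": [[5.5,0.2,5,0,0,0,6],[5,0.4,10,0,0,0,6],[4.5,0.6,15,0,0,0,6],[4.5,0.8,20,0,0,0,6],[4.5,0.9,25.3,0,0,0,6]]}}

```text
clock: 12.9
tool_pos: [528.8, 189.1, 185.7]
ee_rot: [-0.017, 0.707, -0.017, -0.707]
wrist_force: [0.9, -0.0, -1.9]
finger_gap: 45.2
```

Call:
{"fn": "move_arm", "kwargs": {"deltas": [[4.5,0,0,-3,0,0,0],[4.5,0,0,-7,0,0,0],[4.5,0,0,-9,0,0,0],[4.5,0,0,-9,0,0,0],[4.5,0,0,-9,0,0,0]]}}

```text
clock: 13.4
tool_pos: [529.0, 187.3, 95.7]
ee_rot: [0.017, -0.707, 0.017, 0.707]
wrist_force: [-0.5, 0.1, 0.1]
finger_gap: 45.2
```

```bash
python3 -c "
from h import *
st(); s,t=shots(); st()
crop(s,(340,190,460,290),'pics/b1.png',5)
cv2.imwrite('pics/b1t.png',t['color'][:,:,::-1])
"
```

```text
t 13.4 tcp [529.  187.3  95.7] x [-0. -0. -1.] jaw deg -92.68 gap 45.2 F [-0.5  0.1  0.1] q6 [ 0.14  0.66  1.71 -0.    0.77  1.76]
t 13.5 tcp [529.9 187.4  96.9] x [ 0.003  0.    -1.   ] jaw deg -92.68 gap 44.8 F [ 0.7 -0.1  0.1] q6 [ 0.14  0.66  1.71 -0.    0.77  1.76]
```

View pics/b1.png

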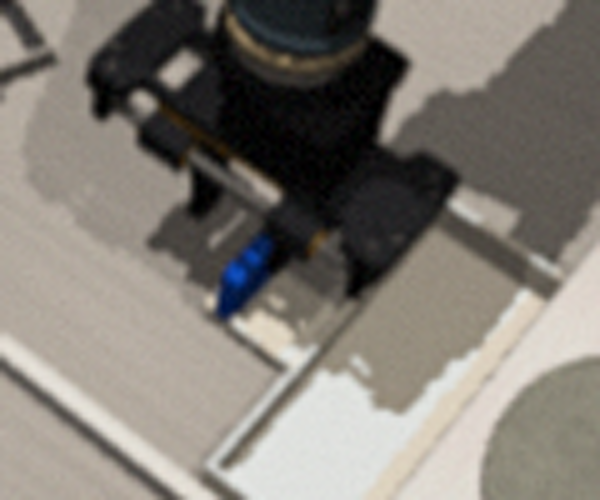

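View pics/b1t.png

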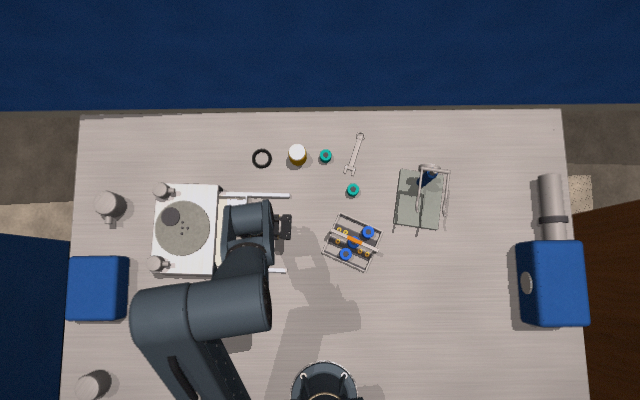

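The handle's blue block sits just ahead of the jaws, and no further blue rollers show on the deck. I'm shifting 8 mm in y and descending to grip.

Call:
{"fn": "move_arm", "kwargs": {"deltas": [[4.5,-0.1,0.8,0,0,0,0],[4.5,-0.1,0.8,-2.5,0,0,0],[4.5,-0.1,0.8,-4.8,0,0,0],[4.5,-0.1,0.8,-4.8,0,0,0],[4.5,-0.1,0.8,-4.8,0,0,0]]}}

```text
clock: 14.0
tool_pos: [528.0, 195.9, 48.3]
ee_rot: [-0.016, 0.707, -0.016, -0.707]
wrist_force: [0.2, -0.7, 0.4]
finger_gap: 45.0
```

Call:
{"fn": "move_arm", "kwargs": {"deltas": [[0.8,0,0,0,0,0,0],[0.8,0,0,0,0,0,0],[0.8,0,0,0,0,0,0],[0.8,0,0,0,0,0,0],[0.8,0,0,0,0,0,0]], "squeeze": 30}}

```text
clock: 14.5
tool_pos: [527.9, 195.8, 47.9]
ee_rot: [-0.017, 0.707, -0.016, -0.707]
wrist_force: [0.6, -0.4, 3.4]
finger_gap: 13.8
```

```bash
python3 -c "
from h import *
st()
"
```

```text
t 14.5 tcp [527.9 195.8  47.9] x [ 0.001  0.    -1.   ] jaw deg -92.65 gap 13.8 F [ 0.6 -0.4  3.4] q6 [0.16 0.74 1.73 0.   0.67 1.77]
```

Call:
{"fn": "move_arm", "kwargs": {"deltas": [[0.8,0,-1,0,0,0,0],[0.8,-0.1,-3,0,0,0,0],[0.8,-0.2,-5,0,0,0,0],[0.8,-0.3,-7,0,0,0,0],[0.8,-0.4,-9,0,0,0,0]]}}

```text
clock: 15.0
tool_pos: [524.3, 105.0, 47.9]
ee_rot: [-0.016, 0.708, -0.016, -0.706]
wrist_force: [1.2, 3.0, 1.2]
finger_gap: 14.1
```

Call:
{"fn": "move_arm", "kwargs": {"deltas": [[0.8,-0.1,-1.2,0,0,0,0],[0.8,-0.1,-2.4,0,0,0,0],[0.8,-0.1,-3.3,0,0,0,0],[0.8,-0.1,-3.3,0,0,0,0],[0.8,-0.1,-3.3,0,0,0,0]]}}

```text
clock: 15.5
tool_pos: [523.0, 71.8, 47.9]
ee_rot: [-0.016, 0.707, -0.016, -0.707]
wrist_force: [0.5, -2.0, 6.0]
finger_gap: 13.7
```

```bash
python3 -c "
from h import *
st(); s,t=shots(); st()
"
```

```text
t 15.5 tcp [523.   71.8  47.9] x [ 0.001 -0.001 -1.   ] jaw deg -92.61 gap 13.7 F [ 0.5 -2.   6. ] q6 [-0.07  0.72  1.82 -0.    0.61  1.54]
t 15.6 tcp [523.   72.   47.9] x [ 0.001 -0.001 -1.   ] jaw deg -92.59 gap 13.9 F [ 0.6 -2.3  5.4] q6 [-0.07  0.72  1.82 -0.    0.61  1.54]
```

Pull on in small steps until the stop pushes back.

Call:
{"fn": "move_arm", "kwargs": {"deltas": [[0.8,0,-0.2,0,0,0,0],[0.8,0,-0.4,0,0,0,0],[0.8,0,-0.5,0,0,0,0],[0.8,0,-0.5,0,0,0,0]]}}

```text
clock: 16.0
tool_pos: [523.0, 71.1, 47.9]
ee_rot: [-0.018, 0.707, -0.015, -0.706]
wrist_force: [3.2, 15.9, 5.5]
finger_gap: 14.0
```

Call:
{"fn": "move_arm", "kwargs": {"deltas": [[0.8,0,-0.2,0,0,0,0],[0.8,0,-0.3,0,0,0,0],[0.8,0,-0.3,0,0,0,0]]}}

```text
clock: 16.3
tool_pos: [522.9, 70.9, 47.9]
ee_rot: [-0.02, 0.707, -0.015, -0.706]
wrist_force: [3.8, 28.0, 4.1]
finger_gap: 13.8
```

It's at the stop, with 28 N of reaction at y=71. Relax, release and back off upward.

Call:
{"fn": "move_arm", "kwargs": {"deltas": [[0.8,0,0.7,0,0,0,0],[0.8,0,0.7,0,0,0,0],[4.5,0,0.7,0,0,0,0],[4.5,0,0.7,0,0,0,0],[4.5,0,0.7,0,0,0,0]]}}

```text
clock: 16.8
tool_pos: [521.8, 71.2, 47.0]
ee_rot: [0.017, -0.706, 0.017, 0.708]
wrist_force: [0.3, 0.8, 0.1]
finger_gap: 30.4
```

Call:
{"fn": "move_arm", "kwargs": {"deltas": [[4.5,0,0,3,0,0,0],[4.5,0,0,7,0,0,0],[4.5,0,0,11,0,0,0],[4.5,0,0,15,0,0,0],[4.5,0,0,18,0,0,0]]}}

```text
clock: 17.3
tool_pos: [522.7, 71.1, 229.7]
ee_rot: [-0.017, 0.707, -0.017, -0.706]
wrist_force: [0.9, -0.4, -1.0]
finger_gap: 44.8
```

```bash
python3 -c "
from h import *
st(); s,t=shots(); st()
cv2.imwrite('pics/b2t.png',t['color'][:,:,::-1]);cv2.imwrite('pics/b2s.png',s['color'][:,:,::-1])
crop(s,(280,150,360,230),'pics/b2c.png',7)
"
```

```text
t 17.3 tcp [522.7  71.1 229.7] x [ 0.001 -0.    -1.   ] jaw deg -92.69 gap 44.8 F [ 0.9 -0.4 -1. ] q6 [-0.08  0.42  1.69 -0.    1.03  1.54]
t 17.4 tcp [525.1  71.  231.6] x [ 0.009 -0.001 -1.   ] jaw deg -92.68 gap 45.3 F [ 1.4 -0.8 -0.1] q6 [-0.08  0.41  1.69 -0.    1.03  1.54]
```

View pics/b2t.png

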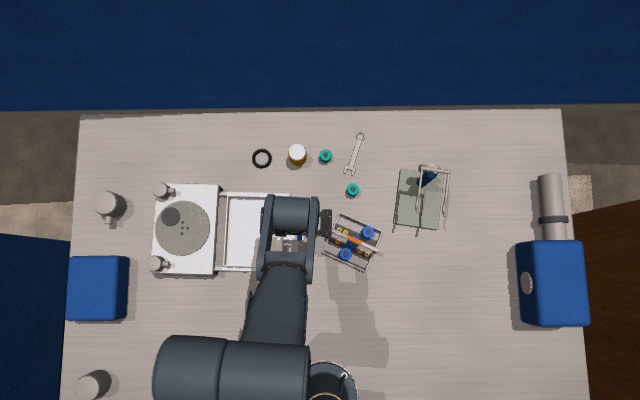

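View pics/b2s.png

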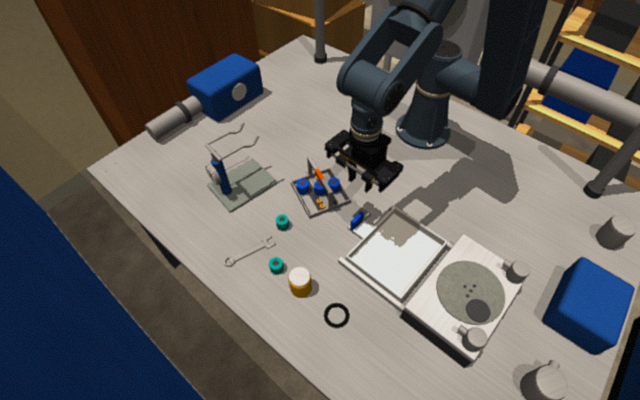

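View pics/b2c.png

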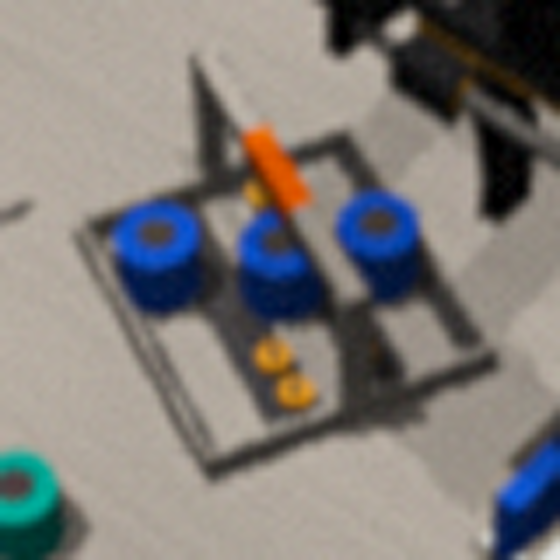

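The tray is fully out, with all the white floor visible at scene (400,250), and all three rollers plus the washers are in the sieve. Next I'll grip the sieve bar at (489.8, -101), jaw at -24.6°.

Call:
{"fn": "move_arm", "kwargs": {"deltas": [[4.5,-0.7,-3.5,0,0,0,8.5],[4.5,-1.4,-7,0,0,0,17],[4.5,-2.1,-10.5,0,0,0,25.5],[4.5,-2.8,-14,0,0,0,34],[4.5,-3.4,-17.2,-3,0,0,42]]}}

```text
clock: 17.9
tool_pos: [490.0, -102.9, 198.9]
ee_rot: [0.242, 0.667, 0.238, -0.664]
wrist_force: [0.7, -0.6, 0.7]
finger_gap: 45.2
```

Call:
{"fn": "move_arm", "kwargs": {"deltas": [[4.5,0,0,-3,0,0,8.5],[4.5,0,0,-5,0,0,17],[4.5,0,0,-5,0,0,26],[4.5,0,0,-5,0,0,26],[4.5,0,0,-5,0,0,26]]}}

```text
clock: 18.4
tool_pos: [488.1, -100.4, 146.8]
ee_rot: [-0.38, -0.596, -0.381, 0.596]
wrist_force: [0.1, 0.4, -0.3]
finger_gap: 44.9
```

```bash
python3 -c "
from h import *
st(); s,t=shots(); st()
crop(s,(280,110,380,220),'pics/d1.png',5)
"
```

```text
t 18.4 tcp [ 488.1 -100.4  146.8] x [-0.001  0.001 -1.   ] jaw deg -24.84 gap 44.9 F [ 0.1  0.4 -0.3] q6 [-0.43  0.51  1.84 -0.    0.79  0.01]
t 18.5 tcp [ 488.7 -100.5  147.6] x [ 0. -0. -1.] jaw deg -24.77 gap 45.0 F [-0.2 -0.4 -0.1] q6 [-0.43  0.51  1.84 -0.    0.79  0.01]
```

View pics/d1.png

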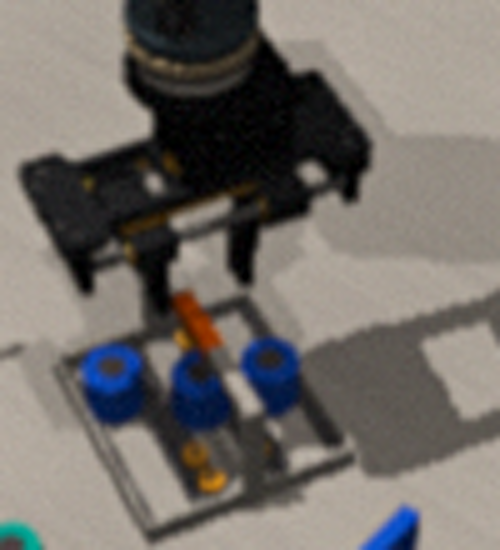

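The jaws straddle the orange grip at scene (318,173). Descend and close.

Call:
{"fn": "move_arm", "kwargs": {"deltas": [[4.5,0.1,0,-1.5,0,0,0],[4.5,0.1,0,-3.5,0,0,0],[4.5,0.1,0,-5.3,0,0,0],[4.5,0.1,0,-5.3,0,0,0],[4.5,0.1,0,-5.3,0,0,0]]}}

```text
clock: 19.0
tool_pos: [489.8, -100.4, 94.9]
ee_rot: [0.382, 0.595, 0.382, -0.595]
wrist_force: [-0.1, 0.1, 0.1]
finger_gap: 44.8
```

Call:
{"fn": "move_arm", "kwargs": {"deltas": [[3,0,0,0,0,0,0],[2,0,0,0,0,0,0],[1.5,0,0,0,0,0,0],[0.8,0,0,0,0,0,0],[0.6,0,0,0,0,0,0]], "squeeze": 55}}

```text
clock: 19.5
tool_pos: [489.8, -100.4, 94.8]
ee_rot: [0.382, 0.595, 0.382, -0.595]
wrist_force: [0.3, -0.3, -0.3]
finger_gap: 13.1
```

Call:
{"fn": "move_arm", "kwargs": {"deltas": [[0.6,0,0,0,0,0,0],[0.6,0,0,0,0,0,0]]}}

```text
clock: 19.7
tool_pos: [489.8, -100.5, 94.8]
ee_rot: [0.382, 0.595, 0.382, -0.595]
wrist_force: [-0.0, 0.3, 3.0]
finger_gap: 11.4
```

```bash
python3 -c "
from h import *
st(); s,t=shots()
crop(s,(280,110,380,220),'pics/d2.png',5)
"
```

```text
t 19.7 tcp [ 489.8 -100.5   94.8] x [ 0. -0. -1.] jaw deg -24.65 gap 11.4 F [-0.   0.3  3. ] q6 [-0.43  0.61  1.87  0.    0.66  0.  ]
```

View pics/d2.png

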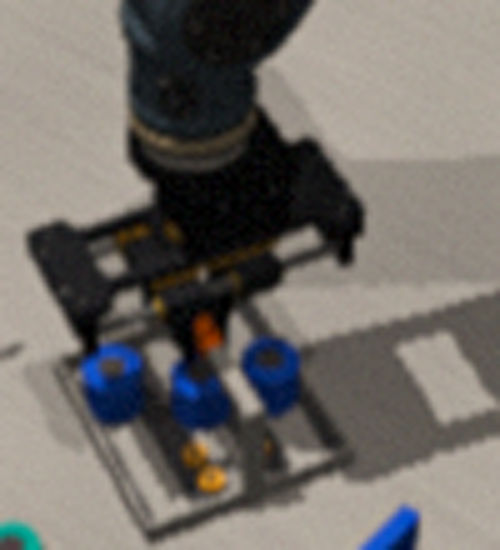

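Gripped, gap about 12. Lifting slowly.

Call:
{"fn": "move_arm", "kwargs": {"deltas": [[0.6,0,0,0.3,0,0,0],[0.6,0,0,1,0,0,0],[0.6,0,0,2,0,0,0],[0.6,0,0,3.5,0,0,0],[0.6,0,0,5,0,0,0]]}}

```text
clock: 20.3
tool_pos: [489.1, -100.2, 145.1]
ee_rot: [-0.381, -0.595, -0.382, 0.595]
wrist_force: [0.5, -0.3, -6.9]
finger_gap: 11.6
```

Call:
{"fn": "move_arm", "kwargs": {"deltas": [[0.6,0,0,1.5,0,0,0],[0.6,0,0,3,0,0,0],[0.6,0,0,4,0,0,0],[0.6,0,0,4.5,0,0,0],[0.6,0,0,4.5,0,0,0]]}}

```text
clock: 20.8
tool_pos: [489.8, -100.5, 190.1]
ee_rot: [0.382, 0.595, 0.381, -0.595]
wrist_force: [-1.1, -0.1, -6.6]
finger_gap: 11.2
```

```bash
python3 -c "
from h import *
st(); s,t=shots()
crop(s,(260,90,380,220),'pics/d3.png',4)
"
```

```text
t 20.8 tcp [ 489.8 -100.5  190.1] x [ 0.001 -0.001 -1.   ] jaw deg -24.64 gap 11.2 F [-1.1 -0.1 -6.6] q6 [-0.43  0.44  1.8  -0.    0.9   0.  ]
```

View pics/d3.png

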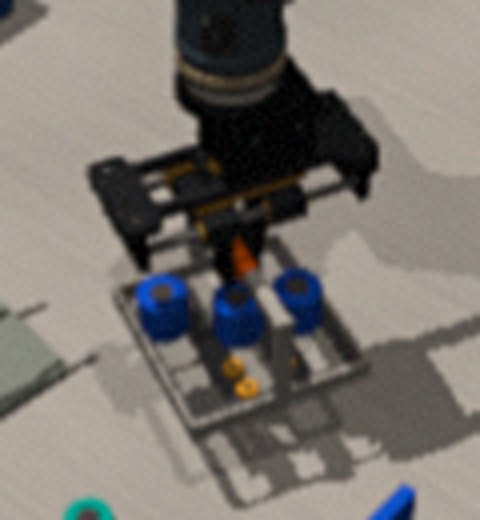

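The sieve is up level with its contents in place. Carrying it gently over to the tray and turning it to the tray's axes.

Call:
{"fn": "move_arm", "kwargs": {"deltas": [[0.6,0.1,0.4,0,0,0,0.3],[0.6,0.2,1.2,0,0,0,1],[0.6,0.3,2.5,0,0,0,2],[0.6,0.5,4.2,0,0,0,3.2],[0.6,0.7,6,0,0,0,4.5]]}}

```text
clock: 21.4
tool_pos: [496.4, -38.9, 189.2]
ee_rot: [-0.405, -0.579, -0.406, 0.58]
wrist_force: [0.7, 0.8, -6.9]
finger_gap: 11.2
```

Call:
{"fn": "move_arm", "kwargs": {"deltas": [[0.6,0.2,1.9,0,0,0,1.3],[0.6,0.4,3.8,0,0,0,2.6],[0.6,0.6,5.7,0,0,0,3.9],[0.6,0.8,7.6,0,0,0,5.2],[0.6,1,9.5,0,0,0,6.5]]}}

```text
clock: 21.9
tool_pos: [506.1, 56.6, 189.3]
ee_rot: [-0.437, -0.555, -0.438, 0.556]
wrist_force: [0.5, 0.0, -6.1]
finger_gap: 11.3
```

Call:
{"fn": "move_arm", "kwargs": {"deltas": [[0.6,0.3,1.9,0,0,0,1.3],[0.6,0.5,3.8,0,0,0,2.6],[0.6,0.7,5.7,0,0,0,3.9],[0.6,0.9,7.6,0,0,0,5.2],[0.6,1.1,9.5,0,0,0,6.5]]}}

```text
clock: 22.4
tool_pos: [516.8, 151.6, 189.1]
ee_rot: [-0.468, -0.529, -0.469, 0.53]
wrist_force: [1.0, -0.8, -6.0]
finger_gap: 11.3
```

Call:
{"fn": "move_arm", "kwargs": {"deltas": [[0.6,0.3,1.9,0,0,0,1.3],[0.6,0.5,3.7,0,0,0,2.6],[0.6,0.7,5.2,0,0,0,3.7],[0.6,0.8,6.3,0,0,0,4.3],[0.6,0.9,7,0,0,0,4.6]]}}

```text
clock: 22.9
tool_pos: [526.2, 220.8, 189.3]
ee_rot: [-0.489, -0.51, -0.489, 0.511]
wrist_force: [-0.1, -1.3, -7.4]
finger_gap: 11.4
```

```bash
python3 -c "
from h import *
st(); s,t=shots(); st()
crop(s,(320,130,480,320),'pics/d4.png',4)
"
```

```text
t 22.9 tcp [526.2 220.8 189.3] x [-0.001 -0.    -1.   ] jaw deg -2.45 gap 11.4 F [-0.1 -1.3 -7.4] q6 [0.2  0.53 1.63 0.   0.99 0.24]
t 23.0 tcp [526.6 220.5 189.4] x [ 0.  0. -1.] jaw deg -2.47 gap 11.1 F [ 0.8 -0.4 -6.2] q6 [0.2  0.53 1.63 0.   0.99 0.24]
```

View pics/d4.png

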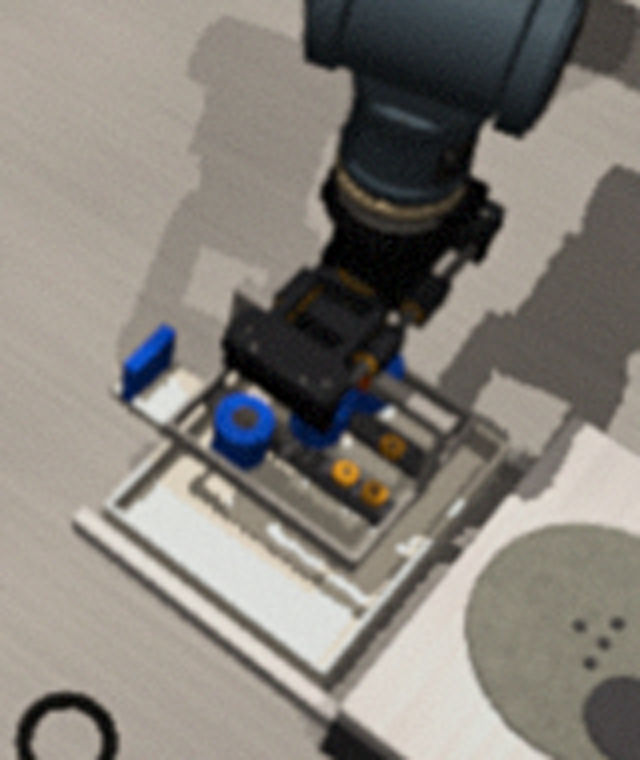

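The sieve is above the tray, level, with three washers visible at scene (408,248), (414,253) and (418,241). Lower it, then shake along x.

Call:
{"fn": "move_arm", "kwargs": {"deltas": [[0.6,0,0,-1,0,0,0],[0.6,0,0,-2.5,0,0,0],[0.6,0,0,-3.5,0,0,0],[0.6,0,0,-3.9,0,0,0],[0.6,0,0,-3.9,0,0,0]]}}

```text
clock: 23.5
tool_pos: [526.2, 219.0, 149.6]
ee_rot: [-0.488, -0.51, -0.489, 0.512]
wrist_force: [-0.7, 0.3, -6.8]
finger_gap: 11.4
```

Call:
{"fn": "move_arm", "kwargs": {"deltas": [[0.6,1.5,0,0,0,0,0],[0.6,2,0,0,0,0,0],[0.6,0,0,0,0,0,0],[0.6,-2,0,0,0,0,0],[0.6,-2,0,0,0,0,0]]}}

```text
clock: 24.0
tool_pos: [502.0, 219.2, 150.3]
ee_rot: [-0.487, -0.509, -0.49, 0.513]
wrist_force: [-1.3, -0.1, -7.0]
finger_gap: 11.3
```

Call:
{"fn": "move_arm", "kwargs": {"deltas": [[0.6,2,0,0,0,0,0],[0.6,4,0,0,0,0,0],[0.6,4,0,0,0,0,0],[0.6,2,0,0,0,0,0],[0.6,2,0,0,0,0,0]]}}

```text
clock: 24.5
tool_pos: [522.5, 219.2, 150.1]
ee_rot: [-0.487, -0.509, -0.49, 0.513]
wrist_force: [-1.7, 0.3, -7.4]
finger_gap: 11.0
```

```bash
python3 -c "
from h import *
st(); s,t=shots(); st()
crop(s,(320,130,480,320),'pics/d5.png',4)
crop(t,(190,150,340,290),'pics/d5t.png',4)
"
```

```text
t 24.5 tcp [522.5 219.2 150.1] x [-0.008 -0.001 -1.   ] jaw deg -2.52 gap 11.0 F [-1.7  0.3 -7.4] q6 [0.2  0.58 1.66 0.   0.91 0.24]
t 24.6 tcp [526.2 219.6 150.7] x [-0. -0. -1.] jaw deg -2.53 gap 11.3 F [ 0.4  0.2 -7.1] q6 [ 0.2   0.58  1.66 -0.    0.9   0.24]
```

View pics/d5.png

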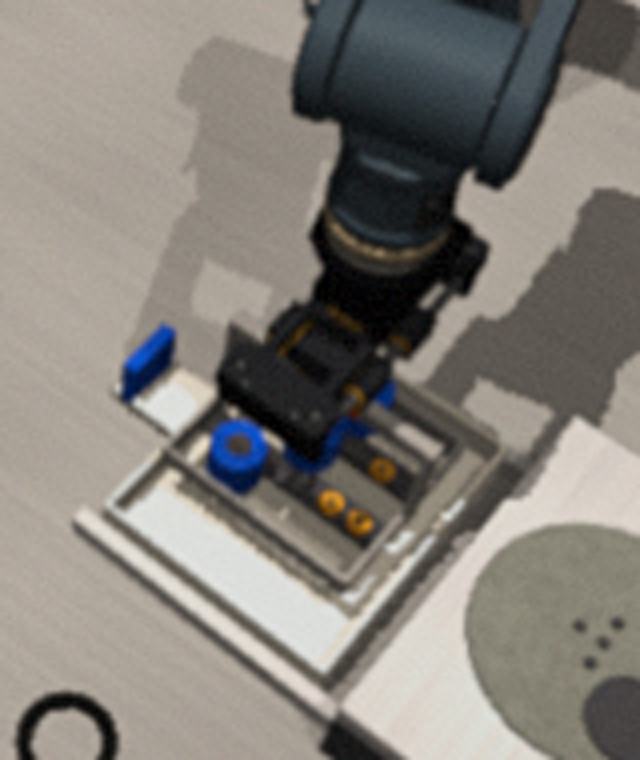

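View pics/d5t.png

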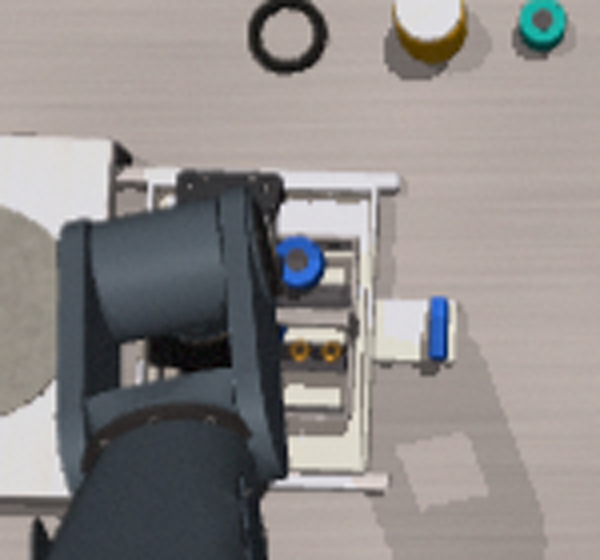

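The washers haven't shifted yet, so shake harder.

Call:
{"fn": "move_arm", "kwargs": {"deltas": [[0.6,2,0,0,0,0,0],[0.6,-2,0,0,0,0,0],[0.6,-2.5,0,0,0,0,0],[0.6,2,0,0,0,0,0],[0.6,0,0,0,0,0,0]]}}

```text
clock: 25.1
tool_pos: [539.4, 220.3, 152.5]
ee_rot: [0.493, 0.518, 0.484, -0.505]
wrist_force: [3.3, 0.6, -3.3]
finger_gap: 11.5
```

```bash
python3 -c "
from h import *
st(); s,t=shots(); st()
crop(s,(340,200,460,310),'pics/d6.png',5)
"
```

```text
t 25.1 tcp [539.4 220.3 152.5] x [ 0.023  0.003 -1.   ] jaw deg -2.64 gap 11.5 F [ 3.3  0.6 -3.3] q6 [ 0.2   0.58  1.64 -0.    0.89  0.24]
t 25.2 tcp [525.8 219.5 150.6] x [-0.003 -0.    -1.   ] jaw deg -2.55 gap 11.6 F [-2.   0.1 -6.5] q6 [0.2  0.58 1.66 0.   0.91 0.24]
```

View pics/d6.png

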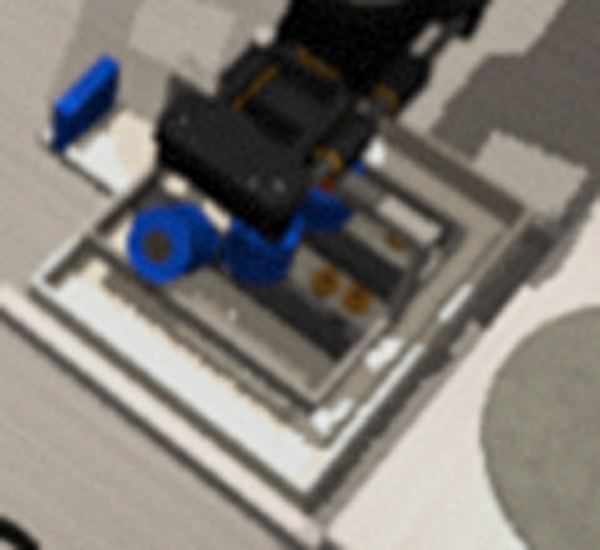

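```bash
python3 -c "
from h import *
s,t=shots(); st()
crop(s,(340,200,460,310),'pics/d7.png',5)
"
```

```text
t 25.3 tcp [526.1 219.5 150.4] x [-0.001 -0.    -1.   ] jaw deg -2.53 gap 11.6 F [-0.1 -0.6 -5.6] q6 [ 0.2   0.58  1.66 -0.    0.91  0.24]
```

View pics/d7.png

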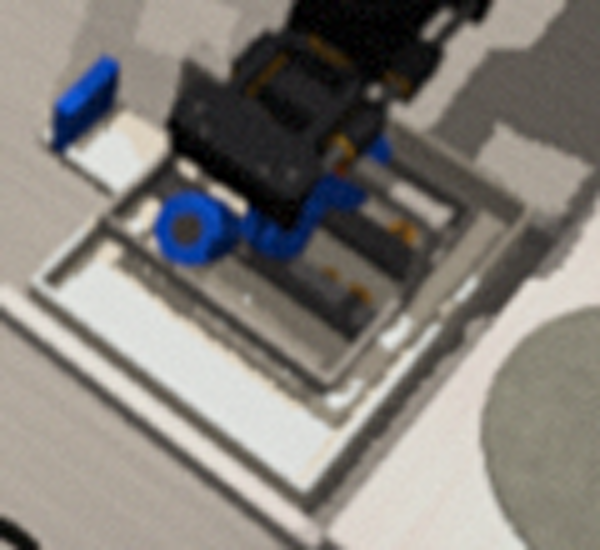

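```bash
python3 -c "
from h import *
f=[]
for i in range(3):
    s,t=shots(); f.append(r.observe()['wrist_force'])
print(np.mean(f,0))
crop(s,(360,220,440,300),'pics/d8.png',8); crop(t,(230,195,300,275),'pics/d8t.png',7)
print(blobs(s,(12,120,90),(28,255,255),(340,200,460,310),3)); print(blobs(t,(12,120,90),(28,255,255),(200,180,310,290),3))
"
```

```text
[ 0.49019276 -0.10181514 -6.41719051]
[(np.int32(3), [408, 229, 2, 2], array([408.7, 229.3])), (np.int32(12), [418, 244, 5, 5], array([420.2, 246.2])), (np.int32(3), [406, 254, 2, 3], array([406.7, 255. ])), (np.int32(5), [410, 257, 4, 3], array([411.8, 257.6]))]
[]
```

View pics/d8.png

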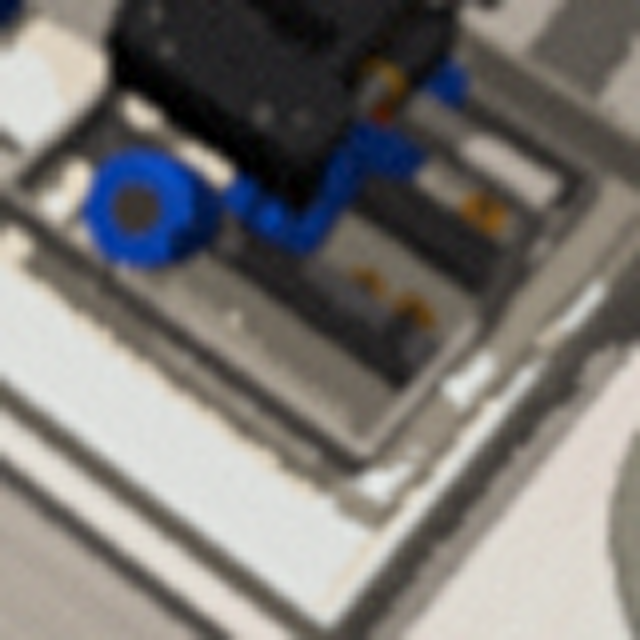

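View pics/d8t.png

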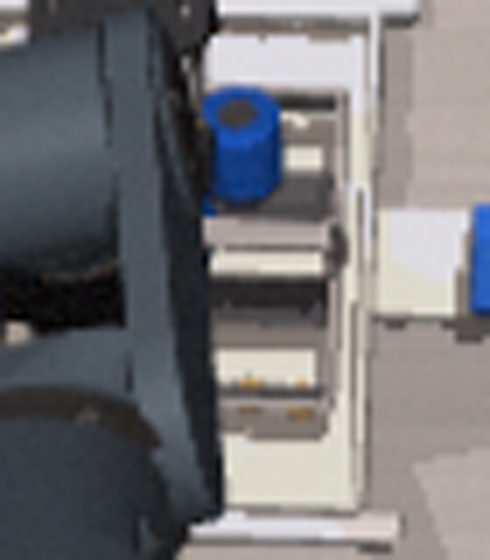

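Two washers are already in the tray, showing at top (266,250) and (272,250). The far roller has tipped onto its side but is still inside the sieve. From here I'll use a smoother, longer stroke.

Call:
{"fn": "move_arm", "kwargs": {"deltas": [[0.6,2,0,0,0,0,0],[0.6,2,0,0,0,0,0],[0.6,-1,0,0,0,0,0],[0.6,-4,0,0,0,0,0],[0.6,-4,0,0,0,0,0]]}}

```text
clock: 26.1
tool_pos: [478.9, 218.9, 149.5]
ee_rot: [-0.487, -0.507, -0.492, 0.514]
wrist_force: [0.0, 0.2, -6.3]
finger_gap: 11.5
```

Call:
{"fn": "move_arm", "kwargs": {"deltas": [[0.6,4,0,0,0,0,0],[0.6,7.5,0,0,0,0,0],[0.6,7.5,0,0,0,0,0],[0.6,4,0,0,0,0,0],[0.6,4,0,0,0,0,0]]}}

```text
clock: 26.6
tool_pos: [518.6, 218.9, 149.0]
ee_rot: [-0.486, -0.506, -0.492, 0.515]
wrist_force: [-2.0, 0.0, -6.3]
finger_gap: 11.5
```

```bash
python3 -c "
from h import *
r.get_image('top');r.get_image('top')
s,t=shots(); st()
crop(s,(340,210,440,310),'pics/d9.png',6); crop(t,(220,185,310,285),'pics/d9t.png',6)
"
```

```text
t 26.8 tcp [527.4 219.8 150.9] x [ 0.002  0.    -1.   ] jaw deg -2.53 gap 11.1 F [ 0.2  0.  -5.6] q6 [ 0.2   0.58  1.66 -0.    0.9   0.24]
```

View pics/d9.png

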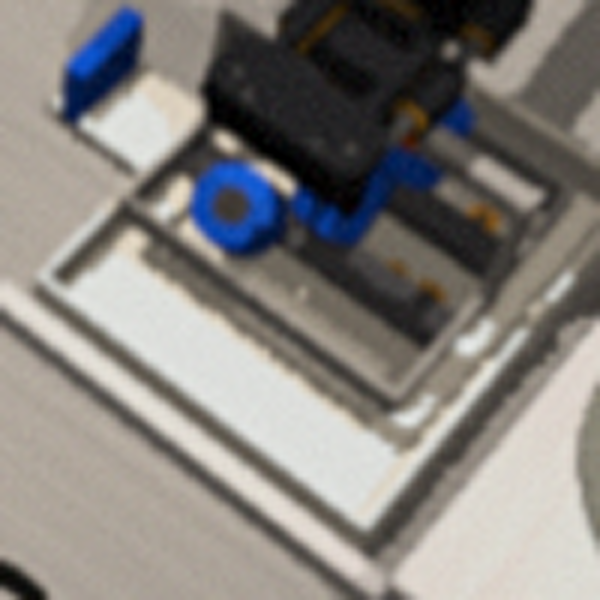

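View pics/d9t.png

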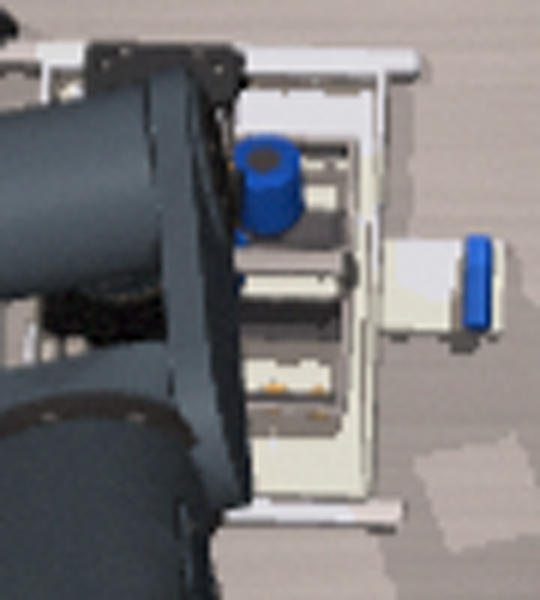

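```bash
cat > w.py <<'E'
from h import *
def rep(p,box,tag,minA=2):
    o=r.observe(); c=o["tool_pos"]; th=np.radians(-2.5); R=np.array([[np.cos(th),np.sin(th)],[-np.sin(th),np.cos(th)]])
    for b in blobs(p,(10,110,70),(28,255,255),box,minA):
        zs=c[2]-94+8; S=R@(back(p,b[2],zs)[0][:2]-c[:2]); T=R@(back(p,b[2],18)[0][:2]-np.array([528,221])); T2=R@(back(p,b[2],18)[0][:2]-c[:2])
        print(tag,b,"if in sieve",S.round(0),"if in tray: trayframe",T.round(0),"sieveframe",T2.round(0))
E
python3 -c "
from w import *
s,t=shots(); rep(s,(360,220,440,300),'s'); rep(t,(230,185,300,285),'t')
crop(s,(385,225,440,280),'pics/e1.png',12)"
```

```text
s (np.int32(9), [407, 228, 3, 4], array([408.2, 229.1])) if in sieve [-61.  -6.] if in tray: trayframe [-92. -19.] sieveframe [-92. -18.]
s (np.int32(22), [417, 244, 6, 6], array([420. , 246.1])) if in sieve [-37.  51.] if in tray: trayframe [-66.  41.] sieveframe [-66.  43.]
s (np.int32(6), [404, 254, 4, 3], array([405.8, 254.7])) if in sieve [13. 37.] if in tray: trayframe [-14.  27.] sieveframe [-14.  28.]
s (np.int32(10), [410, 257, 4, 4], array([411.8, 258.3])) if in sieve [11. 56.] if in tray: trayframe [-16.  47.] sieveframe [-16.  48.]
```

View pics/e1.png

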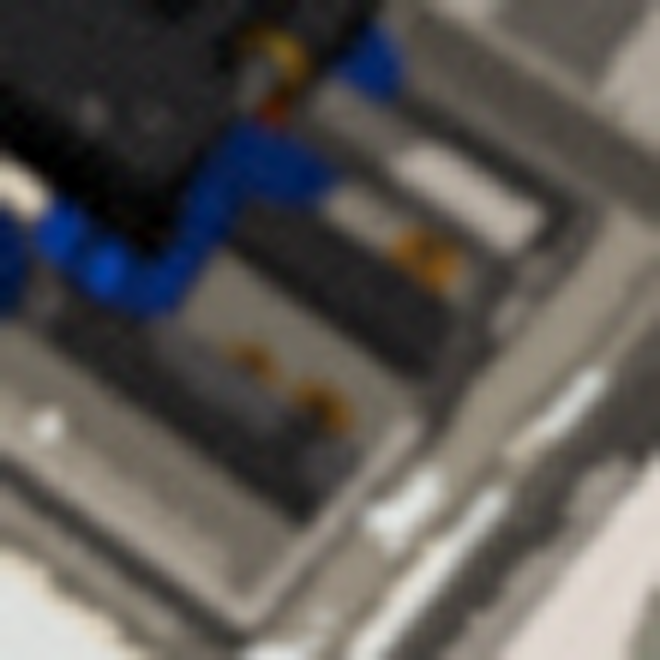

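The washers now read as inside the tray: scene (406,255), (412,258) and (420,246) seen through the slots, plus two near the -x side. I'll lift the sieve and shift it aside to verify.

Call:
{"fn": "move_arm", "kwargs": {"deltas": [[0.6,0,0,0.5,0,0,0],[0.6,0,-0.3,1.5,0,0,0],[0.6,0,-1,3,0,0,0],[0.6,0,-2,4.5,0,0,0],[0.6,0,-3.2,6,0,0,0]]}}

```text
clock: 27.4
tool_pos: [527.0, 186.7, 212.5]
ee_rot: [0.489, 0.511, 0.488, -0.511]
wrist_force: [0.1, -0.2, -5.3]
finger_gap: 11.7
```

Call:
{"fn": "move_arm", "kwargs": {"deltas": [[0.6,0,-1.2,1,0,0,0],[0.6,0,-2,1.5,0,0,0],[0.6,0,-2.5,1.5,0,0,0],[0.6,0,-2.8,1.5,0,0,0],[0.6,0,-2.8,1.5,0,0,0]]}}

```text
clock: 27.9
tool_pos: [526.1, 159.1, 224.8]
ee_rot: [-0.488, -0.511, -0.489, 0.512]
wrist_force: [0.6, 1.4, -5.3]
finger_gap: 11.4
```

```bash
python3 -c "
from w import *
s,t=shots(); st(); rep(s,(320,160,460,320),'s'); rep(t,(200,185,340,285),'t')
crop(s,(330,150,460,310),'pics/e2.png',5);crop(t,(190,170,340,290),'pics/e2t.png',5)"
```

```text
t 28.0 tcp [526.2 159.8 224.8] x [-0.002  0.    -1.   ] jaw deg -2.54 gap 11.4 F [ 0.7  0.1 -6. ] q6 [0.09 0.45 1.64 0.   1.05 0.14]
s (np.int32(2), [375, 182, 2, 2], array([375.5, 182.5])) if in sieve [-84. -92.] if in tray: trayframe [-172. -208.] sieveframe [-173. -146.]
s (np.int32(12), [390, 195, 4, 5], array([391.8, 196.9])) if in sieve [-72. -25.] if in tray: trayframe [-159. -131.] sieveframe [-160.  -69.]
s (np.int32(12), [390, 201, 6, 4], array([392.2, 202.7])) if in sieve [-56. -12.] if in tray: trayframe [-141. -116.] sieveframe [-142.  -54.]
s (np.int32(21), [390, 224, 5, 5], array([392. , 226.2])) if in sieve [ 8. 34.] if in tray: trayframe [-68. -62.] sieveframe [-68.  -1.]
s (np.int32(24), [396, 228, 6, 6], array([398.4, 230.7])) if in sieve [ 8. 55.] if in tray: trayframe [-67. -38.] sieveframe [-68.  23.]
s (np.int32(24), [417, 244, 6, 6], array([419.7, 246.5])) if in sieve [ 10. 124.] if in tray: trayframe [-65.  42.] sieveframe [-65. 103.]
s (np.int32(52), [402, 253, 12, 9], array([407.8, 257.2])) if in sieve [ 56. 120.] if in tray: trayframe [-11.  36.] sieveframe [-12.  97.]
t (np.int32(19), [239, 232, 5, 5], array([240.9, 233.8])) if in sieve [-21.  87.] if in tray: trayframe [-11.  47.] sieveframe [-12. 108.]
t (np.int32(8), [239, 248, 4, 3], array([240.8, 249. ])) if in sieve [-67.  85.] if in tray: trayframe [-61.  44.] sieveframe [-62. 106.]
```

View pics/e2.png

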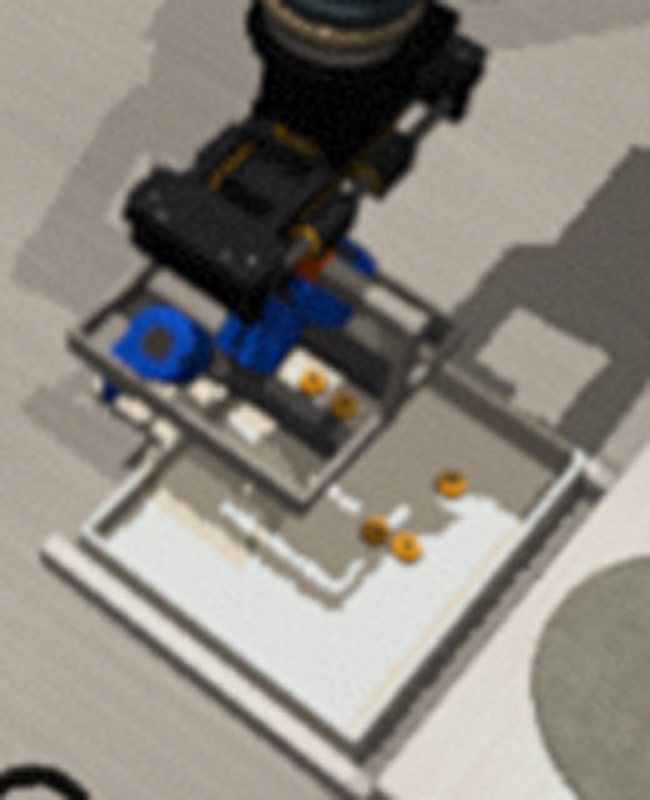

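View pics/e2t.png

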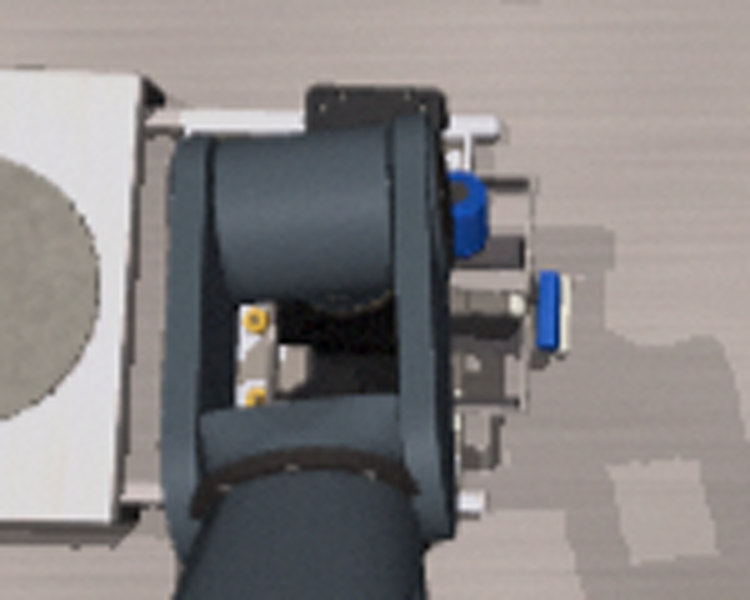

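Five washers are in the tray: scene (405,256) and (411,259), (420,246), plus two at (392,226) and (398,231) seen through the sieve. I see none left in the sieve. Next I'll check how the tipped roller lies.

```bash
python3 -c "
from w import *
s,t=shots()
crop(s,(335,190,425,260),'pics/e3.png',8);crop(t,(270,195,310,260),'pics/e3t.png',9)
# project a standing roller at sieve (48,-35) and walls for reference
c=r.observe()['tool_pos'];th=np.radians(-2.5);A=np.array([[np.cos(th),-np.sin(th)],[np.sin(th),np.cos(th)]])
z0=c[2]-94.8
im=s['color'][:,:,::-1].copy()
im=cv2.resize(im[190:260,335:425],None,fx=8,fy=8,interpolation=cv2.INTER_CUBIC)
def P(x,y,z): 
    q=A@[x,y]+c[:2]; return proj(s,[[q[0],q[1],z0+z]])[0]
for z in(18,):
  pts=np.array([((P(x,y,z)-[335,190]+.5)*8) for x,y in((74,79),(74,-79),(-74,-79),(-74,79))],int); cv2.polylines(im,[pts],True,(0,255,0),1)
for z,col in((4,(0,0,255)),(42,(0,255,255))):
  pts=np.array([((P(50+20*np.cos(a),-35+20*np.sin(a),z)-[335,190]+.5)*8) for a in np.linspace(0,6.3,40)],int); cv2.polylines(im,[pts],True,col,1)
cv2.imwrite('pics/e3o.png',im)
"
```

```text
(no output)
```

View pics/e3o.png

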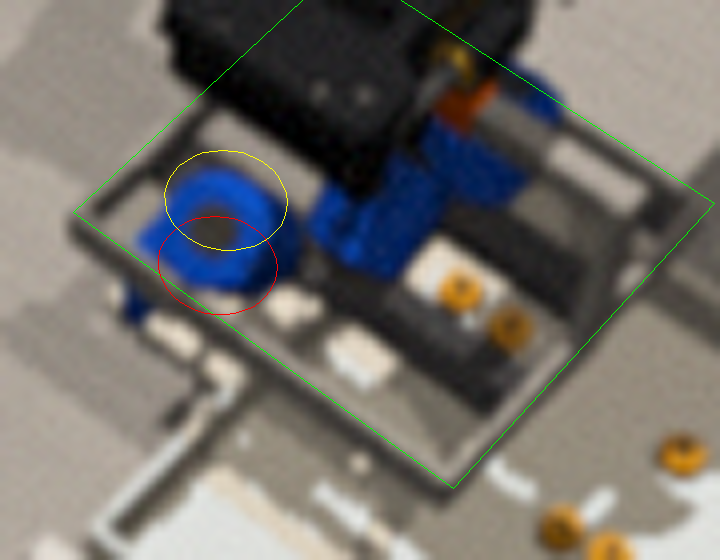

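View pics/e3t.png

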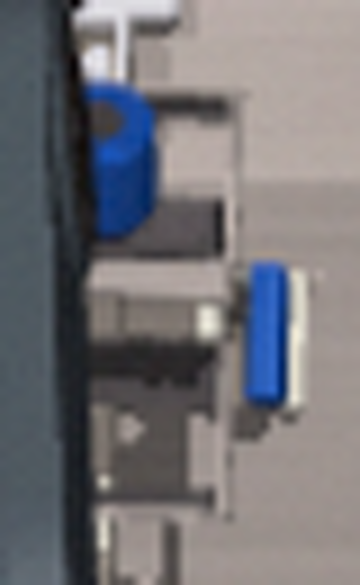

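The tipped roller leans against the +x wall of the sieve at roughly 45°, so its top is too high to pass under a prong. I'll turn the sieve half round, which puts that roller on the open side of the hook, away from the prongs. Gentle carry and turn, watching that it stays in.

Call:
{"fn": "move_arm", "kwargs": {"deltas": [[0.6,0,-0.4,0.1,0,0,-1],[0.6,-0.2,-1.2,0.2,0,0,-3.5],[0.6,-0.3,-2.4,0.4,0,0,-8],[0.6,-0.4,-4,0.6,0,0,-14],[0.6,-0.6,-5.6,0.8,0,0,-20]]}}

```text
clock: 28.6
tool_pos: [520.5, 102.7, 233.7]
ee_rot: [-0.391, -0.589, -0.391, 0.589]
wrist_force: [0.8, 0.1, -6.1]
finger_gap: 11.2
```

Call:
{"fn": "move_arm", "kwargs": {"deltas": [[0.6,-0.2,-1.7,0.2,0,0,-6.5],[0.6,-0.4,-3.4,0.4,0,0,-13],[0.6,-0.6,-5.1,0.6,0,0,-19.5],[0.6,-0.8,-6.8,0.6,0,0,-26],[0.6,-1.1,-8.5,0.6,0,0,-32.5]]}}

```text
clock: 29.1
tool_pos: [509.5, 17.3, 239.9]
ee_rot: [0.21, 0.675, 0.21, -0.675]
wrist_force: [0.1, 0.3, -6.2]
finger_gap: 11.4
```

Call:
{"fn": "move_arm", "kwargs": {"deltas": [[0.6,-0.2,-1.7,0,0,0,-6.5],[0.6,-0.4,-3.4,0,0,0,-13],[0.6,-0.6,-5.1,0,0,0,-19.5],[0.6,-0.8,-6.8,0,0,0,-26],[0.6,-1.1,-8.5,0,0,0,-32.5]]}}

```text
clock: 29.6
tool_pos: [498.4, -67.6, 239.8]
ee_rot: [0.013, 0.707, 0.013, -0.707]
wrist_force: [1.0, -0.6, -5.9]
finger_gap: 11.2
```

```bash
python3 -c "
from w import *
s,t=shots(); st()
crop(s,(260,90,430,270),'pics/f1.png',4);crop(t,(200,180,400,300),'pics/f1t.png',4)"
```

```text
t 29.7 tcp [498.5 -68.9 239.8] x [ 0.001 -0.002 -1.   ] jaw deg -87.83 gap 11.3 F [ 0.   0.8 -4.4] q6 [-0.36  0.37  1.74 -0.    1.03  1.17]
```

View pics/f1.png

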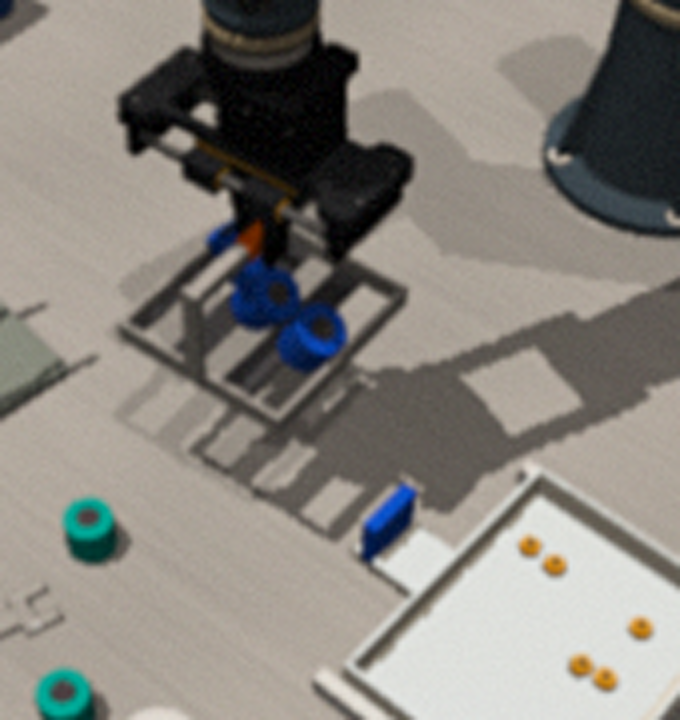

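View pics/f1t.png

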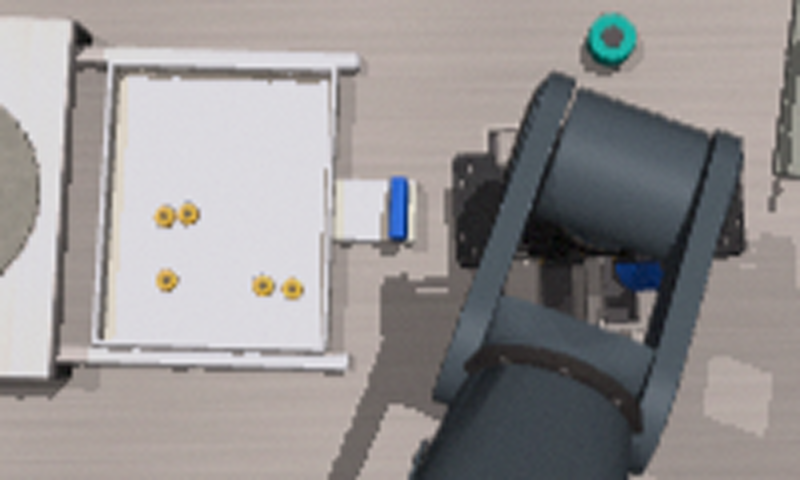

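All five washers lie in the tray, at top (241,234), (247,233), (241,250), (265,251) and (273,252). The visible sieve floor is clear of washers and all three rollers are in it. Continuing the turn towards the scale.

Call:
{"fn": "move_arm", "kwargs": {"deltas": [[0.6,-0.2,-1,0,0,0,-4],[0.6,-0.4,-2.4,0,0,0,-10],[0.6,-0.6,-4.1,0,0,0,-16.5],[0.6,-0.8,-5.8,0,0,0,-23],[0.6,-1.1,-7.5,0,0,0,-29.5]]}}

```text
clock: 30.2
tool_pos: [487.5, -141.7, 239.7]
ee_rot: [-0.167, 0.687, -0.167, -0.687]
wrist_force: [0.6, 0.1, -6.1]
finger_gap: 11.5
```

Call:
{"fn": "move_arm", "kwargs": {"deltas": [[0.6,-0.2,-1.7,0,0,0,-6.5],[0.6,-0.4,-3.4,0,0,0,-13],[0.6,-0.6,-5.1,0,0,0,-19.5],[0.6,-0.8,-6.8,0,0,0,-26],[0.6,-1.1,-8.5,0,0,0,-32.5]]}}

```text
clock: 30.7
tool_pos: [476.5, -226.8, 239.7]
ee_rot: [-0.353, 0.613, -0.352, -0.613]
wrist_force: [0.5, 1.4, -5.4]
finger_gap: 11.3
```

Call:
{"fn": "move_arm", "kwargs": {"deltas": [[0.6,-0.2,-1.7,0,0,0,-6.5],[0.6,-0.4,-3.2,0,0,0,-13],[0.6,-0.6,-4.8,0,0,0,-19.5],[0.6,-0.8,-6.1,0,0,0,-26],[0.6,-0.8,-7,0,0,0,-31]]}}

```text
clock: 31.2
tool_pos: [468.3, -297.1, 239.6]
ee_rot: [0.503, -0.496, 0.504, 0.497]
wrist_force: [0.2, 0.8, -6.4]
finger_gap: 11.6
```

Call:
{"fn": "move_arm", "kwargs": {"deltas": [[0.6,0,-0.1,0,0,0,-4],[0.6,0,-0.2,0,0,0,-7],[0.6,0,-0.2,0,0,0,-8.4],[0.6,0,-0.2,0,0,0,-8.4],[0.6,0,-0.2,0,0,0,-8.4]]}}

```text
clock: 31.7
tool_pos: [468.6, -298.1, 239.5]
ee_rot: [0.537, -0.46, 0.537, 0.46]
wrist_force: [0.0, -0.1, -4.9]
finger_gap: 11.7
```

```bash
python3 -c "
from w import *
s,t=shots(); st()
crop(s,(180,60,360,230),'pics/f2.png',4);crop(t,(300,140,480,290),'pics/f2t.png',4)"
```

```text
t 31.8 tcp [ 468.7 -298.2  239.6] x [-0.  0. -1.] jaw deg 171.1 gap 11.6 F [ 0.4  0.1 -5.4] q6 [-0.77  0.44  1.61  0.    1.09  2.53]
```

View pics/f2.png

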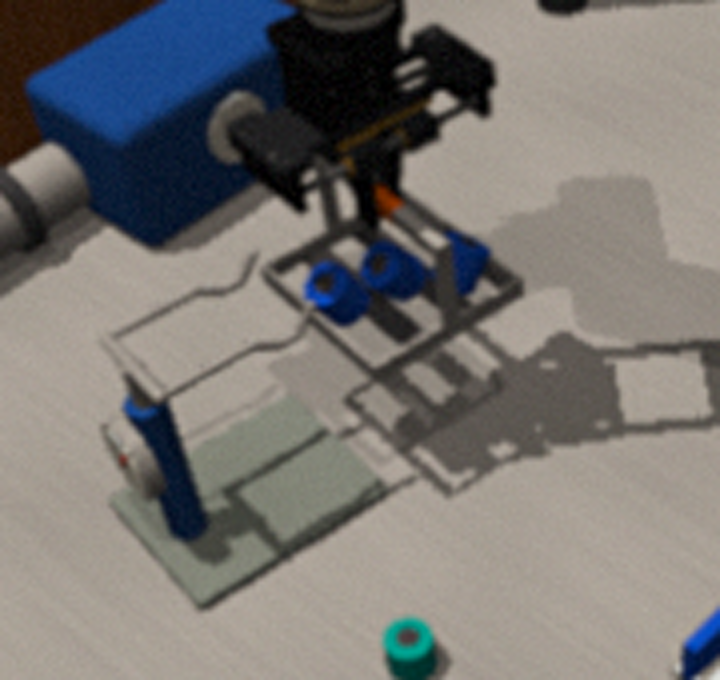

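View pics/f2t.png

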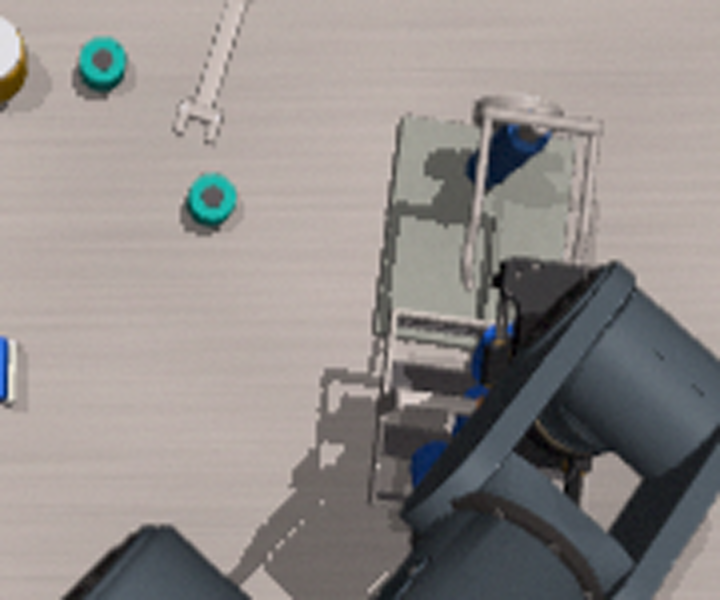

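```bash
python3 -c "
from w import *
s,t=shots(); o=r.observe(); c=o['tool_pos']; z0=c[2]-94.8
th=np.radians(171.1-180) # hookish frame of sieve flipped
ax=np.array([np.cos(th),np.sin(th)]);ay=np.array([-np.sin(th),np.cos(th)])
for z in (20,30):
  for b in blobs(s,*BLUE,(240,100,310,150)):
    d=back(s,b[2],z0+z)[0][:2]-c[:2]; print(z,b[0],b[1],b[2],'x',(d@ax).round(0),'y',(d@ay).round(0))
H=lambda x,y,z:(np.array([581.5,-319])+x*np.array([.987,-.16])+y*np.array([.16,.987])).tolist()+[z]
im=cv2.resize(s['color'][60:230,180:360,::-1],None,fx=4,fy=4,interpolation=cv2.INTER_CUBIC)
def L(P,col):
    p=((proj(s,P)-[180,60]+.5)*4).astype(int); cv2.polylines(im,[p],False,col,1)
for y in(-40,40): L([H(-24,y,212),H(-9,y,190),H(9,y,190),H(30,y,202),H(108,y,202)],(0,255,0))
q=lambda x,y,z:(c[:2]+x*ax+y*ay).tolist()+[z0+z]
L([q(74,79,18),q(74,-79,18),q(-74,-79,18),q(-74,79,18),q(74,79,18)],(0,0,255))
L([q(0,79,98),q(0,-79,98)],(0,255,255))
for y in(-40,40): L([q(74,y,18),q(-74,y,18)],(255,0,255))
cv2.imwrite('pics/f3.png',im)
"
```

```text
20 87 [291, 118, 11, 15] [296.  124.9] x -52.0 y 34.0
20 246 [256, 120, 33, 19] [270.  129.1] x 22.0 y -6.0
30 87 [291, 118, 11, 15] [296.  124.9] x -46.0 y 43.0
30 246 [256, 120, 33, 19] [270.  129.1] x 28.0 y 4.0
```

View pics/f3.png

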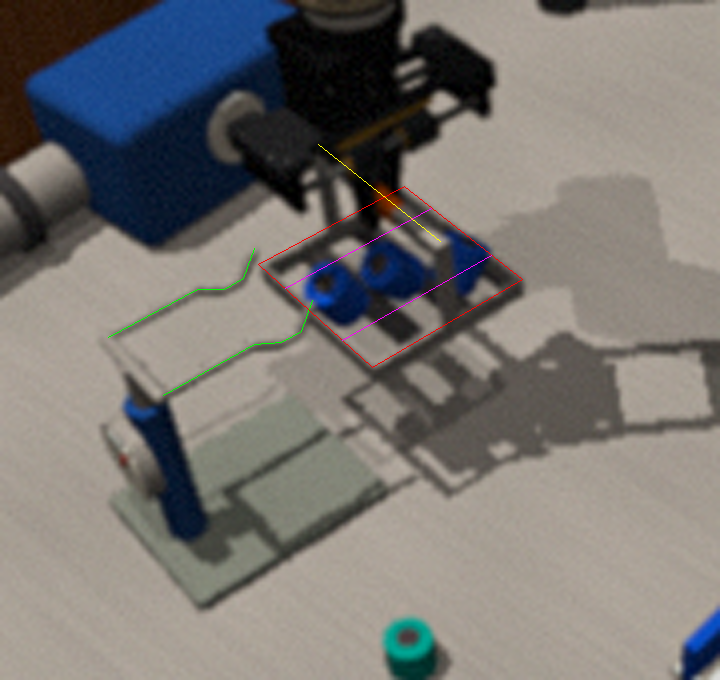

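The overlay of prongs and sieve matches the picture to about a pixel, and the two leading rollers lie between the prong lines. Lower to 226 mm, align, then advance along the hook's x.

Call:
{"fn": "move_arm", "kwargs": {"deltas": [[0.6,0,-0.1,-0.4,0,0,0],[0.6,0,-0.3,-1,0,0,0],[0.6,0,-0.3,-1.3,0,0,0],[0.6,0,-0.3,-1.3,0,0,0],[0.6,0,-0.3,-1.3,0,0,0]]}}

```text
clock: 32.4
tool_pos: [468.6, -301.4, 226.3]
ee_rot: [0.537, -0.459, 0.537, 0.46]
wrist_force: [-0.2, 0.1, -5.7]
finger_gap: 11.1
```

Call:
{"fn": "move_arm", "kwargs": {"deltas": [[0.6,0.3,0,0,0,0,0],[0.6,1,-0.2,0,0,0,0],[0.6,2,-0.3,0,0,0,0],[0.6,3,-0.5,0,0,0,0],[0.6,3.9,-0.6,0,0,0,0]]}}

```text
clock: 32.9
tool_pos: [509.1, -307.8, 226.6]
ee_rot: [0.538, -0.46, 0.537, 0.459]
wrist_force: [-0.2, 0.2, -5.1]
finger_gap: 11.6
```

Call:
{"fn": "move_arm", "kwargs": {"deltas": [[0.6,0.8,-0.1,0,0,0,0],[0.6,1.4,-0.2,0,0,0,0],[0.6,1.8,-0.3,0,0,0,0],[0.6,2,-0.3,0,0,0,0],[0.6,2,-0.3,0,0,0,0]]}}

```text
clock: 33.4
tool_pos: [527.7, -310.4, 226.4]
ee_rot: [0.537, -0.459, 0.537, 0.46]
wrist_force: [0.1, 1.4, -5.5]
finger_gap: 11.2
```

```bash
python3 -c "
from w import *
s,t=shots(); st()
c=r.observe()['tool_pos']; d=c[:2]-[581.5,-319]; print('hook',d@[.987,-.16],d@[.16,.987])
crop(s,(200,70,320,190),'pics/f4.png',6)"
```

```text
t 33.5 tcp [ 527.3 -310.3  226.5] x [-0.001  0.    -1.   ] jaw deg 171.05 gap 11.4 F [ 0.3  0.3 -5.5] q6 [-0.71  0.53  1.49 -0.    1.13  2.58]
hook -54.90888059685855 -0.05617458069649605
```

View pics/f4.png

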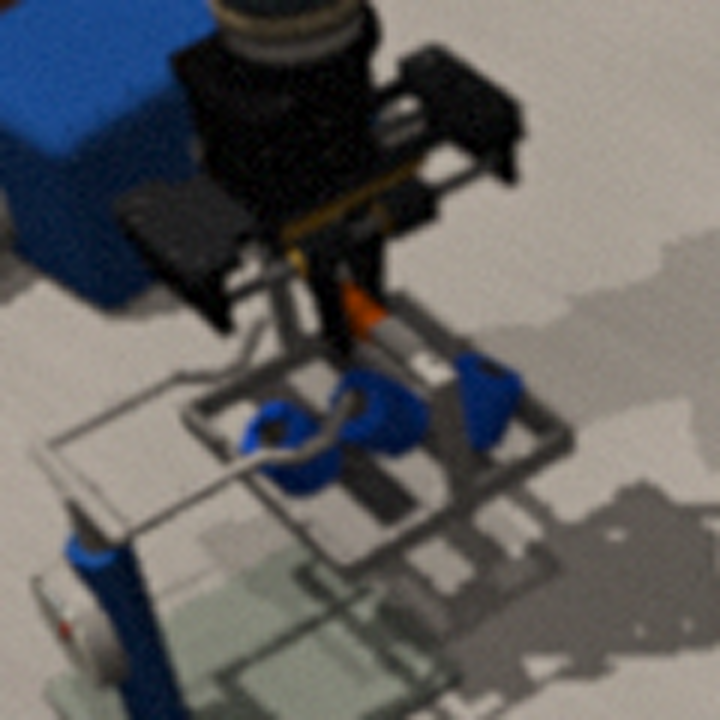

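The prongs pass over the sieve with no contact force. Advance the last 55 mm.

Call:
{"fn": "move_arm", "kwargs": {"deltas": [[0.6,0.4,-0.1,0,0,0,0],[0.6,1.1,-0.2,0,0,0,0],[0.6,2,-0.3,0,0,0,0],[0.6,2.8,-0.5,0,0,0,0],[0.6,3.6,-0.6,0,0,0,0]]}}

```text
clock: 34.0
tool_pos: [564.7, -316.8, 226.5]
ee_rot: [0.537, -0.46, 0.537, 0.459]
wrist_force: [0.8, -0.5, -5.7]
finger_gap: 11.3
```

Call:
{"fn": "move_arm", "kwargs": {"deltas": [[0.6,0.8,-0.1,0,0,0,0],[0.6,1.4,-0.2,0,0,0,0],[0.6,1.8,-0.3,0,0,0,0],[0.6,1.8,-0.3,0,0,0,0]]}}

```text
clock: 34.4
tool_pos: [582.3, -319.6, 226.5]
ee_rot: [0.537, -0.46, 0.537, 0.459]
wrist_force: [-0.0, -0.0, -6.5]
finger_gap: 11.5
```

```bash
python3 -c "
from w import *
s,t=shots(); st()
c=r.observe()['tool_pos']; d=c[:2]-[581.5,-319]; print('hook',d@[.987,-.16],d@[.16,.987])
crop(s,(190,70,310,190),'pics/f5.png',6)"
```

```text
t 34.5 tcp [ 581.4 -319.3  226.4] x [-0.001  0.    -1.   ] jaw deg 171.06 gap 11.6 F [-0.3  0.6 -6.1] q6 [-0.67  0.6   1.35 -0.    1.2   2.63]
hook -0.08835342566090561 -0.3078398456395376
```

View pics/f5.png

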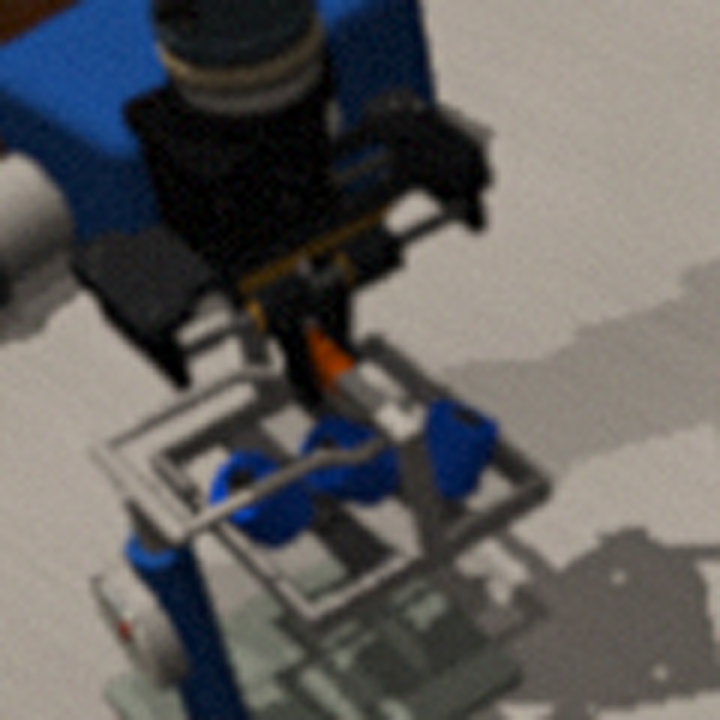

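The bar is over the seat. Lower slowly until the hook carries the weight.

Call:
{"fn": "move_arm", "kwargs": {"deltas": [[0.6,0,0,-0.5,0,0,0],[0.6,0,0,-1.2,0,0,0],[0.6,0,0,-1.8,0,0,0],[0.6,0,0,-2.3,0,0,0],[0.6,0,0,-2.8,0,0,0]]}}

```text
clock: 35.0
tool_pos: [581.4, -319.3, 197.8]
ee_rot: [0.537, -0.459, 0.538, 0.46]
wrist_force: [-0.9, 0.3, -4.2]
finger_gap: 11.6
```

Call:
{"fn": "move_arm", "kwargs": {"deltas": [[0.6,0,0,-0.5,0,0,0],[0.6,0,0,-1,0,0,0],[0.6,0,0,-1.5,0,0,0],[0.6,0,0,-1.8,0,0,0],[0.6,0,0,-1.8,0,0,0]]}}

```text
clock: 35.5
tool_pos: [581.5, -319.4, 180.4]
ee_rot: [0.537, -0.459, 0.538, 0.46]
wrist_force: [-2.3, 0.7, -2.2]
finger_gap: 11.6
```

```bash
python3 -c "
from w import *
s,t=shots(); st()
for i in range(3): r.get_image('top'); print(r.observe()['wrist_force'],r.observe()['moment'])
crop(s,(190,70,310,190),'pics/f6.png',6)"
```

```text
t 35.6 tcp [ 581.5 -319.3  180.8] x [-0.  0. -1.] jaw deg 171.06 gap 11.3 F [-3.2  0.7 -3. ] q6 [-0.67  0.65  1.39 -0.    1.1   2.63]
[-1.71110664  0.90762044 -2.13656855] [ 0.27718093  0.35403356 -0.01639567]
[-1.89310948  1.4640666  -1.90209478] [0.30869003 0.29035095 0.02935779]
[-3.13233395  1.09887428 -2.14375018] [0.259487   0.24672002 0.04035406]
```

View pics/f6.png

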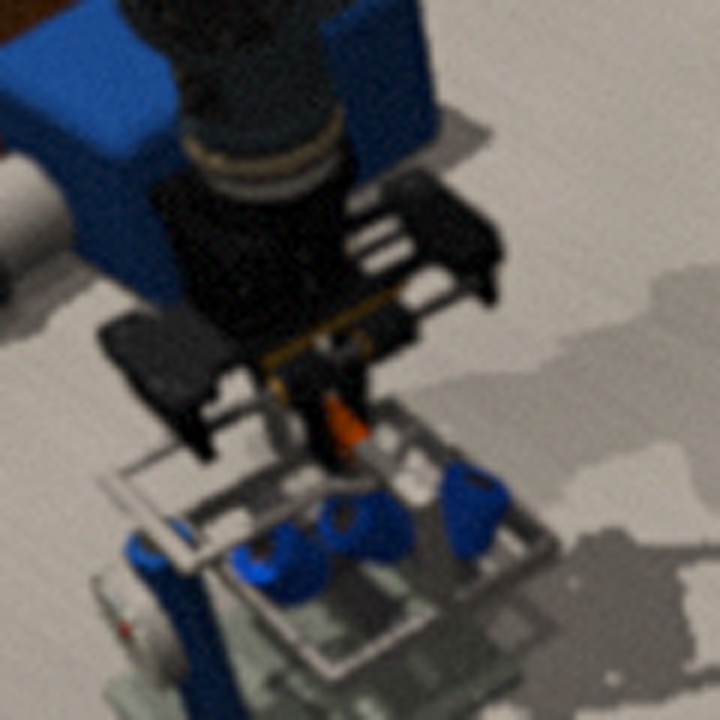

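The hook is carrying most of the weight, but about 2.5 N of side push shows the bar is on the rising part of the prongs. Shift back a few mm and finish lowering.

Call:
{"fn": "move_arm", "kwargs": {"deltas": [[0.6,-0.2,0,0,0,0,0],[0.6,-0.3,0,0,0,0,0],[0.6,-0.4,0.1,0,0,0,0],[0.6,-0.4,0.1,0,0,0,0]]}}

```text
clock: 36.15
tool_pos: [579.7, -319.8, 181.6]
ee_rot: [0.538, -0.462, 0.537, 0.457]
wrist_force: [5.4, -1.0, -3.3]
finger_gap: 11.6
```

```bash
python3 -c "
from w import *
for i in range(4): r.get_image('top'); o=r.observe(); print(o['wrist_force'].round(1),o['moment'].round(2),o['tool_pos'].round(1))
"
```

```text
[ 4.2 -2.1 -2.3] [ 0.   -0.89 -0.12] [ 579.7 -319.8  181.6]
[ 4.4 -1.9 -2.4] [-0.04 -0.9  -0.14] [ 579.7 -319.8  181.6]
[ 5.9 -1.2 -1.9] [-0.04 -0.95 -0.15] [ 579.7 -319.8  181.6]
[ 4.8 -1.  -1.5] [-0.03 -0.95 -0.14] [ 579.7 -319.8  181.6]
```

Call:
{"fn": "move_arm", "kwargs": {"deltas": [[0.6,0.2,0,0,0,0,0],[0.6,0.3,0,-0.2,0,0,0],[0.6,0.3,0,-0.5,0,0,0],[0.6,0.3,0,-0.7,0,0,0],[0.6,0.3,0,-0.7,0,0,0]]}}

```text
clock: 36.85
tool_pos: [580.4, -318.8, 173.3]
ee_rot: [0.537, -0.459, 0.538, 0.459]
wrist_force: [0.3, -3.2, -0.9]
finger_gap: 11.7
```

```bash
python3 -c "
from w import *
for i in range(3): s=r.get_image('scene'); o=r.observe(); print(o['wrist_force'].round(1),o['moment'].round(2),o['tool_pos'].round(1))
crop(s,(200,100,300,190),'pics/f7.png',8)
"
```

```text
[-0.2 -4.2 -1. ] [-0.35 -0.11 -0.09] [ 580.4 -318.8  173.4]
[ 0.  -3.9 -1.2] [-0.35 -0.12 -0.02] [ 580.5 -318.7  173.6]
[ 0.  -3.  -0.8] [-0.34 -0.06 -0.04] [ 580.5 -318.6  173.6]
```

View pics/f7.png

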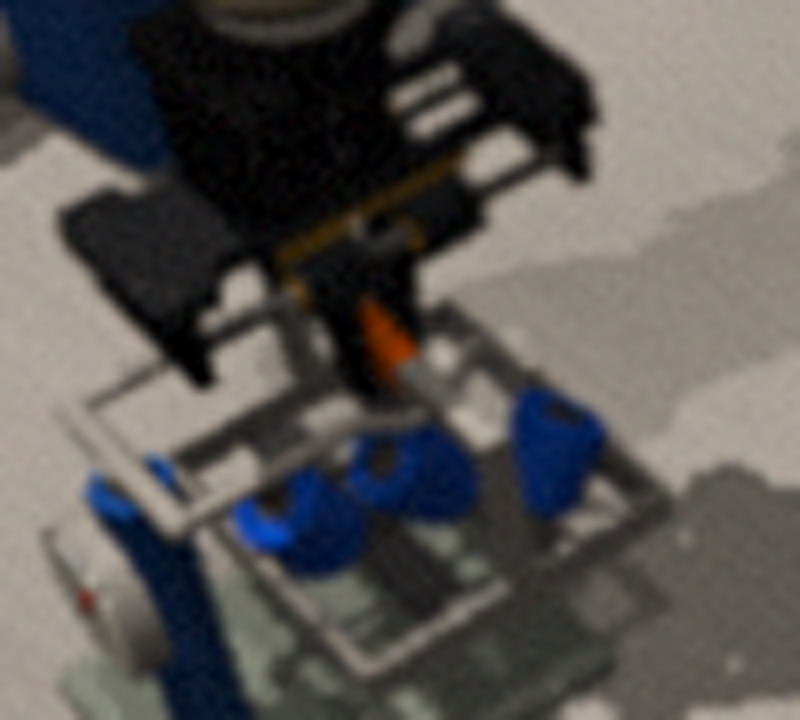

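The load is almost entirely on the hook (-1 N left). Lower 4 mm more, then open.

Call:
{"fn": "move_arm", "kwargs": {"deltas": [[0.6,0,0,-0.2,0,0,0],[0.6,0,0,-0.4,0,0,0],[0.6,0,0,-0.4,0,0,0],[2,0,0,-0.4,0,0,0],[3.5,0,0,-0.4,0,0,0]]}}

```text
clock: 37.5
tool_pos: [580.3, -317.0, 169.2]
ee_rot: [0.538, -0.459, 0.537, 0.46]
wrist_force: [0.1, 0.4, -0.4]
finger_gap: 20.4
```

Call:
{"fn": "move_arm", "kwargs": {"deltas": [[3.5,0,0,0,0,0,0],[3.5,0,0,0,0,0,0],[3.5,0,0,0,0,0,0]]}}

```text
clock: 37.8
tool_pos: [580.6, -318.0, 169.5]
ee_rot: [0.537, -0.459, 0.537, 0.46]
wrist_force: [-0.4, 0.5, 0.0]
finger_gap: 33.8
```

```bash
python3 -c "
from w import *
s,t=shots(); st()
crop(s,(200,100,300,190),'pics/f8.png',8)
"
```

```text
t 37.9 tcp [ 580.6 -318.2  169.5] x [-0.  0. -1.] jaw deg 171.06 gap 34.7 F [ 0.3 -0.8 -0.5] q6 [-0.67  0.66  1.4   0.    1.08  2.63]
```

View pics/f8.png

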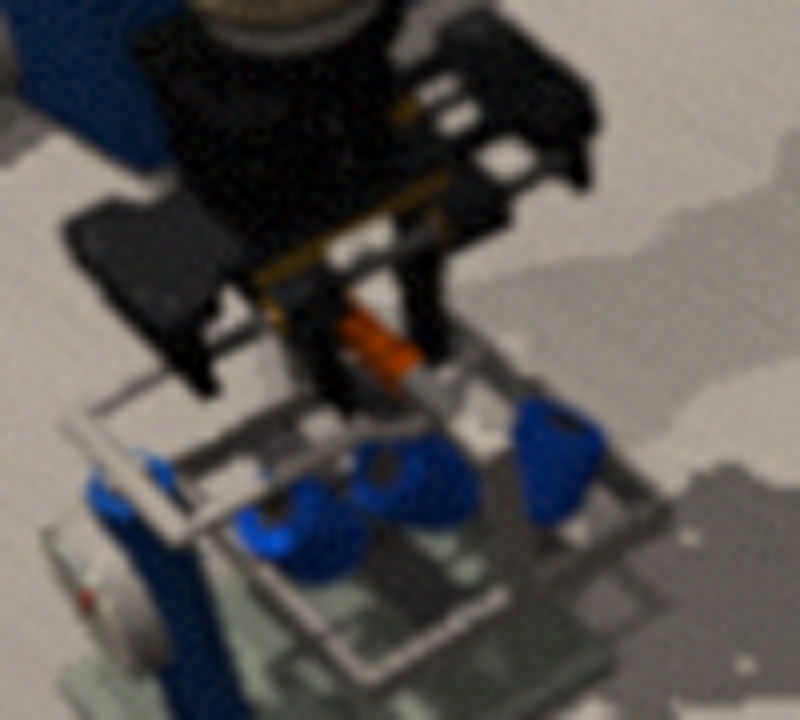

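It's released and hanging level. Retreating straight up.

Call:
{"fn": "move_arm", "kwargs": {"deltas": [[4,0,0,0.5,0,0,0],[4,0,0,2,0,0,0],[4,0,0,4.5,0,0,0],[4,0,0,8,0,0,0],[4,0,0,11,0,0,0]]}}

```text
clock: 38.4
tool_pos: [581.0, -318.7, 282.5]
ee_rot: [0.538, -0.46, 0.537, 0.459]
wrist_force: [0.3, -0.4, -0.3]
finger_gap: 39.9
```

Call:
{"fn": "move_arm", "kwargs": {"deltas": [[4,-3,1,0,0,0,8.5],[4,-6,5,0,0,0,17],[4,-8,10,0,0,0,25.5],[4,-8,15,0,0,0,34],[4,-8,20,0,0,0,42.5]]}}

```text
clock: 38.9
tool_pos: [500.1, -120.9, 281.2]
ee_rot: [-0.333, 0.625, -0.333, -0.623]
wrist_force: [0.7, -0.1, 0.4]
finger_gap: 40.0
```

```bash
python3 -c "
from w import *
s,t=shots(); st()
crop(s,(190,90,310,210),'pics/g1.png',6);crop(t,(200,140,460,290),'pics/g1t.png',3)
"
```

```text
t 39.0 tcp [ 499.3 -116.3  281. ] x [-0.     0.003 -1.   ] jaw deg -146.0 gap 40.4 F [ 0.6 -0.6  0.7] q6 [-0.45  0.33  1.67  0.    1.15  2.1 ]
```

View pics/g1.png

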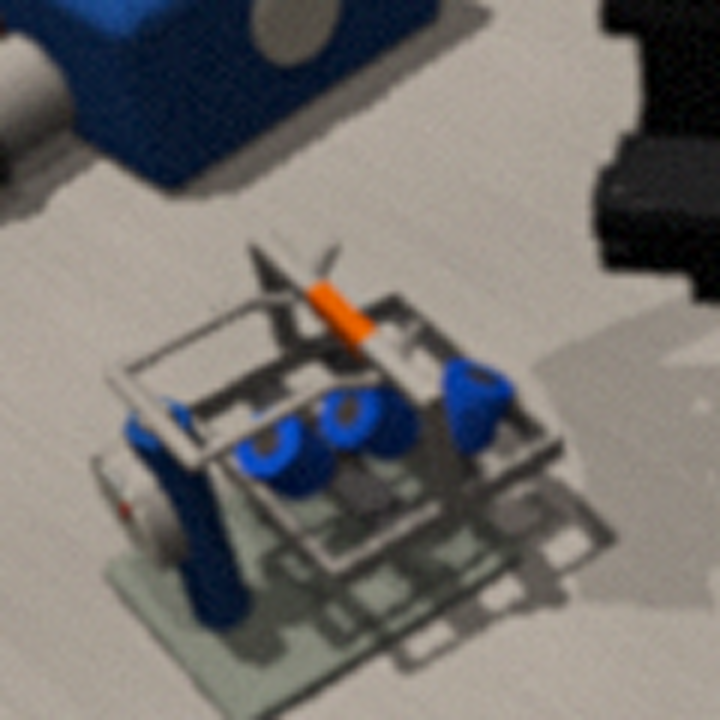

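View pics/g1t.png

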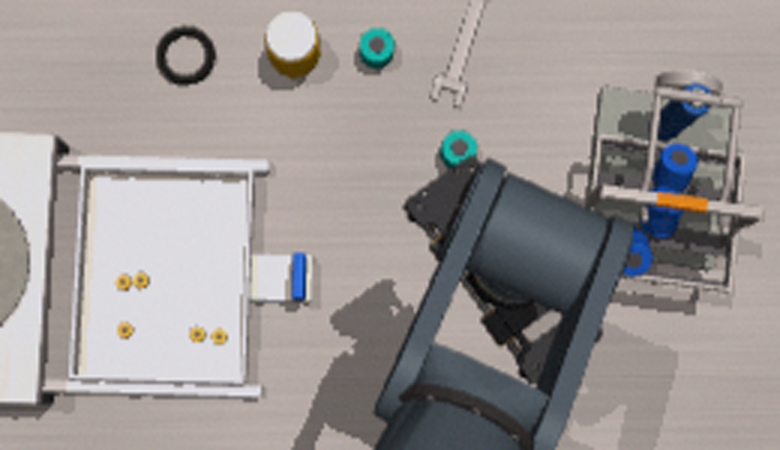

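The sieve hangs freely with three rollers and clear slots, and five washers are in the tray. I'll let it settle while moving to the tray handle.

Call:
{"fn": "move_arm", "kwargs": {"deltas": [[4.5,0.4,3,0,0,0,8.5],[4.5,0.8,7,0,0,0,17],[4.5,1.2,11,0,0,0,25.5],[4.5,1.6,15,0,0,0,34],[4.5,2.3,18.7,0,0,0,42.5]]}}

```text
clock: 39.5
tool_pos: [524.2, 65.9, 280.9]
ee_rot: [-0.084, 0.703, -0.084, -0.701]
wrist_force: [1.1, -0.7, -0.8]
finger_gap: 44.6
```

Call:
{"fn": "move_arm", "kwargs": {"deltas": [[4.5,0,0,0,0,0,8],[4.5,0,0,-4,0,0,11],[4.5,0,0,-8,0,0,11],[4.5,0,0,-12,0,0,11],[4.5,0,0,-16,0,0,11]]}}

```text
clock: 40.0
tool_pos: [525.3, 64.3, 119.5]
ee_rot: [-0.018, 0.708, -0.019, -0.706]
wrist_force: [-0.4, 0.1, -1.4]
finger_gap: 45.3
```

Call:
{"fn": "move_arm", "kwargs": {"deltas": [[4.5,0,0,0,0,0,0],[4.5,0,0,0,0,0,0],[4.5,0,0,0,0,0,0],[4.5,0,0,0,0,0,0],[4.5,0,0,0,0,0,0]]}}

```text
clock: 40.5
tool_pos: [524.8, 64.9, 121.5]
ee_rot: [-0.018, 0.708, -0.018, -0.705]
wrist_force: [0.8, -1.5, -0.9]
finger_gap: 45.1
```

Call:
{"fn": "move_arm", "kwargs": {"deltas": [[4.5,0,0,0,0,0,0],[4.5,0,0,0,0,0,0],[4.5,0,0,0,0,0,0],[4.5,0,0,0,0,0,0],[4.5,0,0,0,0,0,0]]}}

```text
clock: 41.0
tool_pos: [523.6, 65.0, 119.5]
ee_rot: [0.018, -0.707, 0.018, 0.707]
wrist_force: [0.2, 0.2, -0.2]
finger_gap: 45.3
```

```bash
python3 -c "
from w import *
s,t=shots(); st()
crop(s,(330,150,450,270),'pics/g2.png',5);crop(s,(190,90,310,210),'pics/g2s.png',6);crop(t,(200,130,460,290),'pics/g2t.png',3)
print([b for b in blobs(s,*BLUE,(340,200,380,250))], blobs(t,*BLUE,(280,210,310,250)))
O=((5,170,120),(17,255,255)); a=blobs(s,*O,(230,110,270,160)); b=blobs(t,*O,(400,190,450,230)); print(a,b)
X=tri(s,max(a,key=lambda q:q[0])[2],t,max(b,key=lambda q:q[0])[2]); d=X[:2]-[581.5,-319]; print('bar',X,'hook frame',d@[.987,-.16],d@[.16,.987])
"
```

```text
t 41.1 tcp [523.6  65.  119.4] x [-0.  0. -1.] jaw deg -92.94 gap 45.0 F [-0.5 -0.2 -0.4] q6 [-0.09  0.59  1.79  0.    0.77  1.53]
[(np.int32(72), [351, 213, 10, 17], array([354.5, 220.8]))] [(np.int32(8), [297, 238, 5, 2], array([299. , 238.5]))]
[(np.int32(54), [241, 137, 11, 11], array([246.3, 141.8]))] [(np.int32(69), [419, 205, 17, 6], array([427.5, 207.1]))]
bar [ 580.63069269 -319.38464514  169.32204201] hook frame -0.7964630895239251 -0.518733921696634
```

View pics/g2.png

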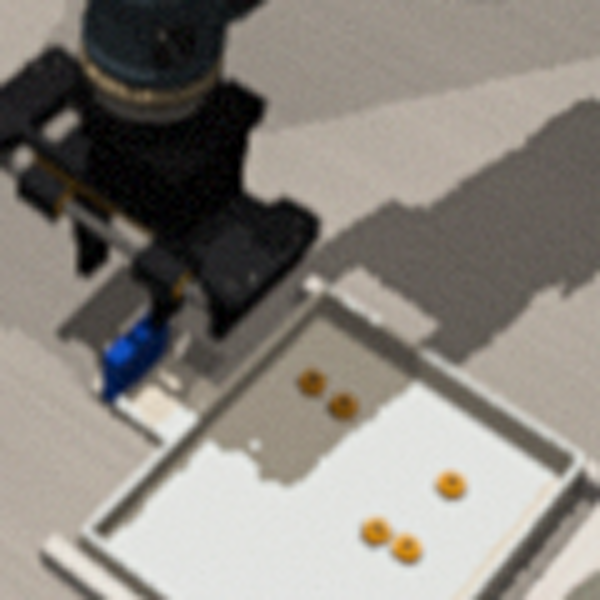

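View pics/g2t.png

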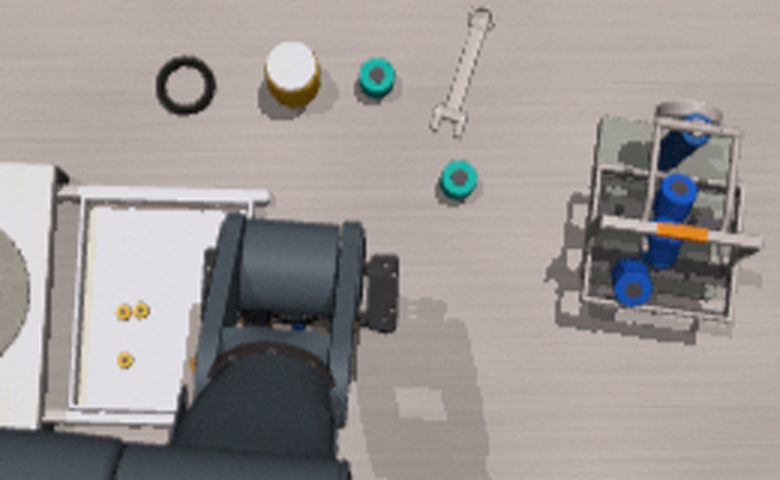

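View pics/g2s.png

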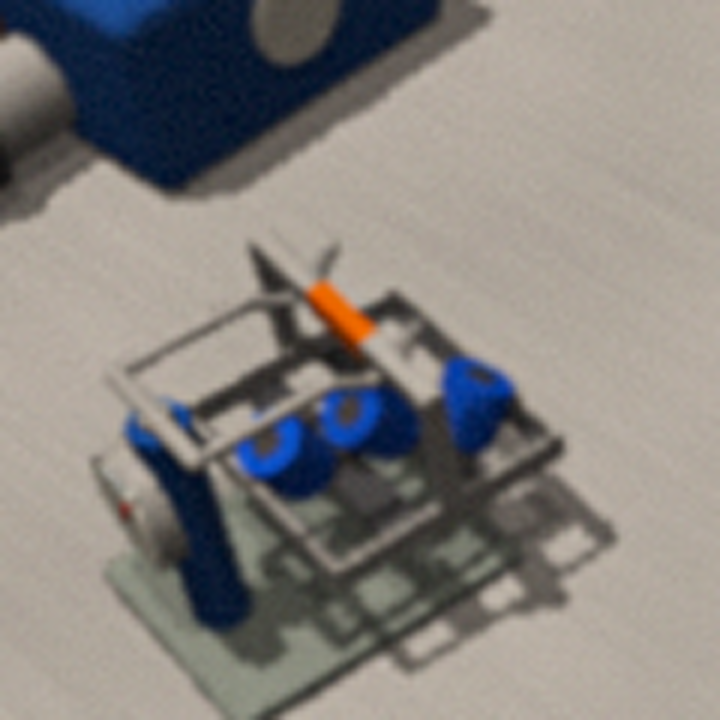

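The sieve hangs unmoved, with the bar about 1 mm from the seat in plan. Now grip the tray handle.

Call:
{"fn": "move_arm", "kwargs": {"deltas": [[4.5,-0.1,0.6,0,0,0,0],[4.5,-0.1,0.6,-3,0,0,0],[4.5,-0.1,0.6,-6,0,0,0],[4.5,-0.1,0.6,-7.1,0,0,0],[4.5,-0.1,0.6,-7.1,0,0,0]]}}

```text
clock: 41.6
tool_pos: [521.4, 71.3, 47.1]
ee_rot: [0.018, -0.705, 0.018, 0.708]
wrist_force: [-0.1, 0.7, 0.7]
finger_gap: 45.0
```

Call:
{"fn": "move_arm", "kwargs": {"deltas": [[3,0,0,0,0,0,0],[1.5,0,0,0,0,0,0],[0.8,0,0,0,0,0,0],[0.8,0,0,0,0,0,0],[0.8,0,0,0,0,0,0]], "squeeze": 30}}

```text
clock: 42.1
tool_pos: [523.1, 71.2, 49.2]
ee_rot: [-0.018, 0.707, -0.018, -0.706]
wrist_force: [-0.7, 1.5, 5.0]
finger_gap: 13.8
```

Call:
{"fn": "move_arm", "kwargs": {"deltas": [[0.8,0,0.4,0,0,0,0],[0.8,0,1.2,0,0,0,0],[0.8,0.1,2.4,0,0,0,0],[0.8,0.1,3.8,0,0,0,0],[0.8,0.2,5.2,0,0,0,0]]}}

```text
clock: 42.6
tool_pos: [525.2, 123.5, 49.2]
ee_rot: [-0.018, 0.707, -0.018, -0.706]
wrist_force: [-0.1, -2.4, 7.1]
finger_gap: 13.5
```

Call:
{"fn": "move_arm", "kwargs": {"deltas": [[0.8,0.1,1.6,0,0,0,0],[0.8,0.1,3.2,0,0,0,0],[0.8,0.2,4.8,0,0,0,0],[0.8,0.2,6.4,0,0,0,0],[0.8,0.3,8,0,0,0,0]]}}

```text
clock: 43.1
tool_pos: [528.3, 203.9, 49.2]
ee_rot: [-0.018, 0.708, -0.018, -0.706]
wrist_force: [0.5, -3.6, 5.6]
finger_gap: 13.8
```

Call:
{"fn": "move_arm", "kwargs": {"deltas": [[0.8,0.1,1.2,0,0,0,0],[0.8,0.1,2.2,0,0,0,0],[0.8,0.2,3.2,0,0,0,0],[0.8,0.2,4,0,0,0,0],[0.8,0.2,4.4,0,0,0,0]]}}

```text
clock: 43.6
tool_pos: [530.1, 248.2, 49.2]
ee_rot: [-0.018, 0.707, -0.018, -0.706]
wrist_force: [1.5, -2.4, 5.3]
finger_gap: 13.9
```

Call:
{"fn": "move_arm", "kwargs": {"deltas": [[0.8,0,0.2,0,0,0,0],[0.8,0,0.4,0,0,0,0],[0.8,0,0.5,0,0,0,0],[0.8,0,0.5,0,0,0,0]]}}

```text
clock: 44.0
tool_pos: [530.2, 251.2, 49.2]
ee_rot: [-0.017, 0.707, -0.018, -0.707]
wrist_force: [0.5, -6.6, 6.0]
finger_gap: 13.6
```

The push is starting to meet the home stop at y=251, 180 mm from the out stop. One small further push to confirm.

Call:
{"fn": "move_arm", "kwargs": {"deltas": [[0.8,0,0.3,0,0,0,0],[0.8,0,0.3,0,0,0,0]]}}

```text
clock: 44.2
tool_pos: [530.1, 251.4, 49.2]
ee_rot: [-0.014, 0.707, -0.019, -0.707]
wrist_force: [1.2, -17.0, 7.2]
finger_gap: 13.7
```

Call:
{"fn": "move_arm", "kwargs": {"deltas": [[0.8,0,-0.2,0,0,0,0],[2.5,0,-0.4,0,0,0,0],[4.5,0,-0.4,0,0,0,0],[4.5,0,-0.4,0,0,0,0],[4.5,0,-0.4,0,0,0,0]]}}

```text
clock: 44.7
tool_pos: [529.1, 251.5, 48.1]
ee_rot: [0.018, -0.707, 0.018, 0.707]
wrist_force: [-0.6, -0.9, 0.0]
finger_gap: 38.0
```

Call:
{"fn": "move_arm", "kwargs": {"deltas": [[4.5,0,0,2,0,0,0],[4.5,0,0,6,0,0,0],[4.5,0,0,11,0,0,0],[4.5,-2,-4,16,0,0,0],[4.5,-4,-9,19,0,0,0]]}}

```text
clock: 45.2
tool_pos: [499.6, 183.5, 225.8]
ee_rot: [-0.017, 0.709, -0.017, -0.705]
wrist_force: [1.3, -0.9, 0.6]
finger_gap: 45.1
```

Call:
{"fn": "move_arm", "kwargs": {"deltas": [[4.5,-3,-4,2,0,0,0],[4.5,-5,-8,4,0,0,0],[4.5,-5,-12,4,0,0,0],[4.5,-5,-12,4,0,0,0],[4.5,-5,-12,4,0,0,0]]}}

```text
clock: 45.7
tool_pos: [448.6, 62.2, 263.3]
ee_rot: [-0.019, 0.707, -0.019, -0.707]
wrist_force: [0.7, 0.9, 0.2]
finger_gap: 45.1
```

```bash
python3 -c "
from w import *
s,t=shots(); st()
cv2.imwrite('pics/z1s.png',s['color'][:,:,::-1]);cv2.imwrite('pics/z1t.png',t['color'][:,:,::-1])
a=blobs(s,*BLUE,(360,210,450,300)); b=blobs(t,*BLUE,(200,210,280,250)); print(a,b)
if a and b: print('handle',tri(s,max(a,key=lambda q:q[0])[2],t,max(b,key=lambda q:q[0])[2]))
O=((5,170,120),(17,255,255)); a=blobs(s,*O,(230,110,270,160)); b=blobs(t,*O,(400,190,450,230))
print('bar',tri(s,max(a,key=lambda q:q[0])[2],t,max(b,key=lambda q:q[0])[2]))
"
```

```text
t 45.8 tcp [448.5  63.5 262.9] x [-0.001  0.001 -1.   ] jaw deg -92.91 gap 45.1 F [0.  0.5 0.1] q6 [-0.11  0.27  1.82  0.    1.05  1.51]
[(np.int32(115), [399, 246, 14, 19], array([405. , 254.5]))] [(np.int32(81), [242, 223, 6, 16], array([244.8, 230.5]))]
handle [528.41860149 250.98346456  40.67077283]
bar [ 580.77240242 -319.52710056  169.37463196]
```

View pics/z1s.png

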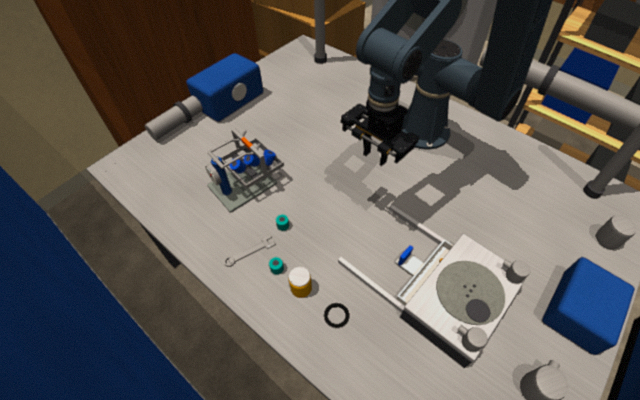

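View pics/z1t.png

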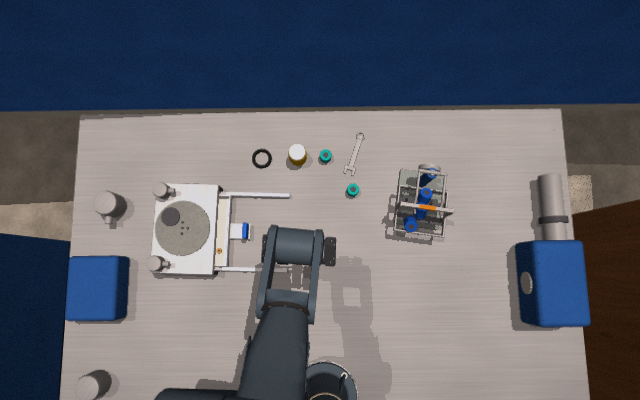

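The tray is home: handle travel 180 mm, stop felt at 17 N. The sieve hangs still, the bystanders are at their original pixels and the arm is clear. Handing in.

```bash
python3 -c "
from bench import r
print(r.hand_in())"
```

```text
the job is handed in; nothing more can be done
None
```

The whole job was carried out and handed in at about 46 s of the 210 s allowed. The hand-in gives no verdict, so the result below rests on my own last checks.

**What I did**
1. Put the two blue rollers on the deck into the sieve with the third.
2. Pulled the tray out to its stop.
3. Shook all five washers through into the tray.
4. Hung the sieve on the sprung hook.
5. Slid the tray home and moved the arm clear.

**Last checks**
- **Tray:** the handle travelled 180 mm from the out stop and met the home stop at 17 N.
- **Washers:** all five were counted in the tray before I closed it. Once it was home, only one was still in view beside the pump head.
- **Sieve:** its bar is about 1 mm from the seat in plan. It had not moved between two looks about 5 s apart, and the hook's dip is about 25 mm.
- **Rollers:** all three are in the sieve.
- **Can, ring and wrench:** they show at the same pixels as at the start.

**Not ideal**
- **Tipped rollers:** one hard shake tipped a roller against the sieve wall. The other two also ended up leaning, but all three stayed inside.
- **Turned sieve:** because of the tipped roller, I hung the sieve turned half round so that roller was clear of the prongs.
- **Side force on the hook:** the first lowering showed a few newtons of sideways force on the hook. Moving the bar a few millimetres before letting go cleared it.

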